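Find and hold the heavy side of a wheel

ROBOT

A 6-joint arm with a two-finger parallel gripper is mounted at the origin on a cart in front of the work surface, level with it; the furniture and walls round the work are solid. World frame = base frame: x ahead of the robot, y to its left, z up, the work surface at z = 0. Lengths are in m, angles in rad, forces in N, time in s.
With the tool pointing down it reaches from about 0.25 to 0.8 m from the base axis. Payload 3.9 kg.
Tool frame: the origin (TCP) lies midway between the tips of the shut fingers; the grasp point (between the pads) lies 19 mm behind it; z points along the fingers, y is the direction in which the jaws open and shut (so a half turn about z gives the same grasp; the last joint's range is limited). The gripper opens to 85 mm and grips with 20 to 120 N. Pads are 22 mm wide; open, the fingers measure 114 mm over their backs; the gripper's body (76 mm by 85 mm) begins 54 mm behind the grasp point. The pads swing forward as they close: fully open they stand 13 mm farther back than shut.
Start: joints at [-1.309, 0.26, -0.138, 1.173, 0, 1.571], TCP at [0.136, -0.507, 0.231] pointing down, gripper open.
Joint ranges: [-2.78, 2.78], [-0.83, 1.72], [-1.28, 1.37], [-1.9, 2.12], [-1.57, 1.48], [-3.14, 3.14]. Speed limits (rad/s): [2.57, 2.57, 3.14, 3.14, 3.14, 3.14].

INTERFACE

Orientations are given as a unit quaternion [x, y, z, w].
In Python, from cell import arm gives the robot as it stands.
- The arm moves only by the tool carry_out, never from a script. Its argument "motion" is a list of rows, each a list of 3 entries, a list of its own where there are three numbers: the shift along the tool's x, y, z in mm, then the turn, a rotation vector about the tool's x, y, z in degrees, then the gripper command: -1 is shut, 1 is fully open, values between are in proportion. In form: [[[dx, dy, dz], [wx, wy, wz], gripper], ...]. A call has 1 to 5 rows; each row shifts and turns the commanded pose from where the row before left it, along the tool's axes as they then stand; what a row does not reach is not made up. A row lasts 1/10 s, in which the tool goes at most 50 mm and 8.59 degrees, less where a joint would pass 70% of its speed; a pose out of reach is approached as far as the arm can. A call with a gripper value outside its range is refused whole. The fingers move at their own pace and stop on an object; "grip_force" is the grip in N (left out, the last holds). Time passes only in rows, so rows that do not move let the fingers close. It gives the time, the measured TCP pose, the force and the opening at its end, in the units of the state.
- arm.state(): the state, without advancing time (a new reading comes with each control period).
- arm.capture(name): name is "scene" or "top" or "wrist"; returns (picture, depth): 400x640x3 uint8, red, green, blue; 400x640 float32, m along the optical axis (not along the pixel's ray), 0 where there is no reading.
- arm.camera_info(name): a dict with "fx", "fy", "cx", "cy" (pixels), "T" (4x4, takes a point from camera to world coordinates); the wrist camera has in their place "hand_eye" (4x4, takes a point from camera to tool coordinates, whose origin is the TCP and whose axes are the flange's). Camera axes: x right, y down, z forward; pixel columns grow to the right and rows downward; lengths in m; the calibration is good to about 2 mm. The wrist camera is an equidistant fisheye: a pixel r from the principal point sees the ray r / f radians off the axis. A picture is of the moment at which its call begins: read the wrist's pose just before it. camera_info takes no time and is no camera call.
- arm.sign_off(): hands the job in, once; it reports no verdict.
The state is a dict: "time": time; "joint_positions": joint angles; "dq": joint speeds; "joint_torque": joint torques, N m; "eef_pos": TCP position; "tcp_rot": TCP orientation; "ft_force": force on the tool from outside, world axes, zero at the start; "moment": the same for the moment, N m; "finger_gap": opening from 0.0 (shut) to 1.0 (fully open).
Only numpy, scipy, OpenCV 4.12 (cv2) and the standard library are available. Lean on these libraries where they do the work, as an engineer would, in place of code of your own. Each camera call takes 0.05 s, during which the arm holds its last target.

TASK

Slide the wooden marking bar along the bench, without lifting it, into the slideway under the steel wheel until its end butts against the stop, so that its point stands under the wheel. Then take the wheel by its handle, turn it at least half a turn from where it stood to find by feel which side of the wheel is heavy (the bearing is too stiff for it to swing down by itself; the handle has nothing to do with it), and turn it until the heavy side is straight down at the point. Finish still gripping the handle there, for someone else to mark the wheel, and leave the tape roll, oak block, nail jar and pliers alone.

Things in the scene. Friction and masses are not known exactly. Their poses are not given: they have to be found in the camera images.
- stand: Fixed grey bracket with slideway. Origin on the bench under the middle of the wheel; x: along the axle, away from the robot, towards the bracket; y: along the slideway, from stop to open mouth; z up. Bracket: foot x = 35 to 135 mm, y = -55 to 55, 10 mm high; bearing housing of 20 mm radius at x = 48 to 104 mm, its top 155 mm above the bench.
- wheel_hub (a point): Middle of the wheel, on its level axle, 135 mm above the bench; axes as stand. The wheel is a plain steel disc 140 mm in diameter, 16 mm thick (x = -8 to +8 mm), with six small bolts alike all round and one crank handle on the front. Hub and nut stand out 21 mm in front; a 16 mm axle joins it to the bearing behind.
- wheel (a joint): Angle of the wheel, rad; 0: handle straight up; grows counterclockwise as the robot sees it (top to the stand's +y); no stops. An unseen weight, heavy_spot in the rules, lies 40 mm off the axle at an unknown angle to the handle: 0.2 N m when level, +-15 %, none when straight down or up. Dry bearing friction 0.28 N m: it stays where left, and turning takes friction plus or minus the weight's share.
- handle_grip (a point): Place to grip on the crank handle, on its middle line, 50 mm off the axle and 78 mm in front of the wheel's middle plane. The handle is a wooden sleeve along the stand's -x, level, 20 mm in diameter here and up to 28 mm in front and behind, turning freely on its pin, so that a firm pinch from above can follow the circle without tilting. It is balanced: it does not make its side heavy.
- under_wheel (a point): Fixed point 45 mm above the bench, straight under the middle of the wheel, on the middle line of the slideway: the bar's point belongs here. Slideway (axes of stand): two rails 12 mm high, 50 mm apart inside, from y = -50 to +50 mm; mouth flaring to about 68 mm at y = 80 mm. Stop: cross bar 18 mm high, its face to the mouth at y = -30 mm.
- bar_centre (a point): Centre (half-way up, 12 mm above the bench) of the loose wooden marking bar, 44 mm wide (its x), 160 mm long (its y), 24 mm high, 0.2 to 0.4 kg. At the start it lies outside the slideway's mouth, roughly in line with it, its -y end towards the mouth. When it is home its centre is 50 mm from straight under the wheel, towards the stand's +y, and its free +y end 130 mm.
- point_tip (a point): Tip of the bar's upright steel point, on the bar's middle line 50 mm from its centre towards its -y end, 48 mm above the bench.
- tape_roll_centre (a point): Centre of the roll of tape lying flat, 77 mm across, 18 mm high. Leave alone.
- oak_block_centre (a point): Centre of the oak block, 62 x 62 x 40 mm. Leave alone.
- nail_jar_centre (a point): Centre of the nail jar, 63 mm across, 76 mm high. Leave alone.
- pliers_centre (a point): Centre of the pliers lying flat, 42 x 185 x 12 mm. Leave alone.
There are look-alikes about, which are no part of the job. What is shaped like the part that bears bar_centre but blue is not meant.

How it is judged:
On the way, in this order (a step that is already met when the one before it is completed fails the run):
1. the marking bar is home against the stop, its point under the wheel (horizontal distance between point_tip and under_wheel below 0.008 m and height (world z) of bar_centre below 0.017 m), for 0.2 s.
2. the wheel is gripped by its handle (contact force between the fingers and wheel above 2 N), for 0.2 s.
3. it has been turned about half a turn or more from where it stood (the handle is opposite its first place) (distance of handle_grip from where it was at the start of the episode above 0.095 m), for 0.1 s.
At the end, for the whole second after the job is handed in: The bar's point is within 8 mm (seen from above) of straight under the wheel and the bar lies on the bench; the wheel's heavy side is within 20 degrees of straight down, the wheel is still, and the fingers still grip its handle (over 2 N) (all of step 1 and height (world z) of heavy_spot below 0.0974 m and velocity of joint wheel between -0.1 and 0.1 rad/s and contact force between the fingers and wheel above 2 N); the arm keeps its last pose, push and grip.
It fails at once if the marking bar is lifted off the bench (height (world z) of bar_centre above 0.022 m).
It fails at once if the roll of tape is disturbed (distance of tape_roll_centre from where it was at the start of the episode above 0.02 m).
It fails at once if the oak block is disturbed (distance of oak_block_centre from where it was at the start of the episode above 0.02 m).
It fails at once if the nail jar is disturbed (distance of nail_jar_centre from where it was at the start of the episode above 0.02 m).
It fails at once if the pliers is disturbed (distance of pliers_centre from where it was at the start of the episode above 0.02 m).
It also fails if it takes over 72 s, if anything falls off the work surface, if the arm or the gripper's body presses on something with over 40 N, if the wrist force passes 120 N, or if a joint passes its speed limit or range.

## Working session

There is one attempt and no reset: what is moved stays moved. The work goes in short steps, Python scripts to look and compute and a tool call to move; the robot and the scene stay as the last step left them, time stands still between calls to the robot, and variables do not carry over. Pictures are saved under pics/ and viewed, and the job is handed in when it is done.

Besides the shell and the picture viewer there is one more tool, called by a JSON object that holds its "fn" and its "kwargs", one argument or row to a line. carry_out: Moves the arm, as the interface text tells. Its arguments: {"type":"object","properties":{"motion":{"type":"array"},"grip_force":{"type":"number"}},"required":["motion"]}

```bash
ls; mkdir -p pics; python3 - <<'E'
from cell import arm
import cv2
s=arm.state()
for k,v in s.items(): print(k,v)
for n in ["scene","top","wrist"]:
    p,d=arm.capture(n)
    cv2.imwrite(f"pics/{n}0.png",p[:,:,::-1])
    import numpy as np; np.save(f"pics/{n}0.npy",d)
    print(n,arm.camera_info(n))
E
```

```text
pics
time 0.0
joint_positions [-1.30899857e+00  2.60676615e-01 -1.39399666e-01  1.17268935e+00
 -3.77929770e-06  1.57078760e+00]
dq [ 0.00031259 -0.00030181  0.00166327 -0.00149415 -0.00098559 -0.00021162]
joint_torque [-9.20879320e-04 -4.05673492e+01  2.53924423e+01  1.85864180e-02
 -6.64920458e-05 -8.23274547e-06]
eef_pos [ 0.13569888 -0.50644309  0.23045721]
tcp_rot [ 9.91443917e-01  1.30529648e-01 -1.30391048e-04 -9.75980271e-04]
ft_force [-0.29883296 -0.4559679   0.85818982]
moment [-0.00706359 -0.00983608 -0.03226907]
finger_gap 0.996501616676378
scene {'fx': 435.44878801546196, 'fy': 435.44878801546196, 'cx': 318.1833350553938, 'cy': 191.61834044000344, 'T': array([[-0.79902599, -0.42464825,  0.42571274, -0.19298469],
       [-0.60124362,  0.55485148, -0.5750182 ,  0.96828964],
       [ 0.00797313, -0.71541156, -0.69865781,  1.31119104],
       [ 0.        ,  0.        ,  0.        ,  1.        ]])}
top {'fx': 443.2481418487228, 'fy': 443.2481418487228, 'cx': 324.640223277753, 'cy': 193.76376393839496, 'T': array([[-0.02512144, -0.98651934,  0.16170499,  0.27470075],
       [-0.99950221,  0.02169798, -0.02290258,  0.03052048],
       [ 0.01908517, -0.16219984, -0.98657335,  1.48469955],
       [ 0.        ,  0.        ,  0.        ,  1.        ]])}
wrist {'fx': 309.70691628693146, 'fy': 309.70691628693146, 'cx': 320.3157070552024, 'cy': 197.13793381567393, 'hand_eye': array([[-5.03956101e-04, -9.47538211e-01, -3.19642119e-01,
         8.32043180e-02],
       [ 9.99999871e-01, -4.99394863e-04, -9.62336289e-05,
        -4.27137645e-04],
       [-6.84425916e-05, -3.19642126e-01,  9.47538340e-01,
        -1.43680068e-01],
       [ 0.00000000e+00,  0.00000000e+00,  0.00000000e+00,
         1.00000000e+00]])}
```

View pics/scene0.png

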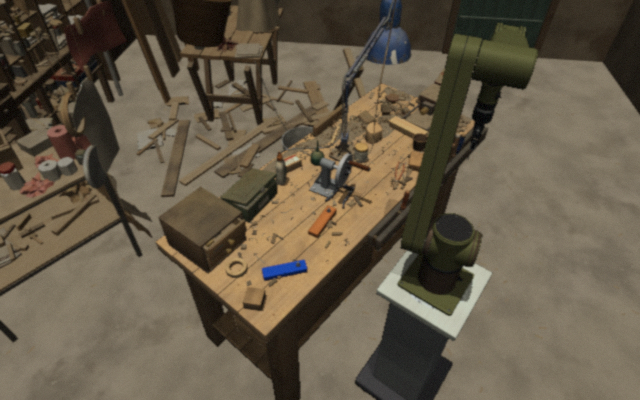

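View pics/top0.png

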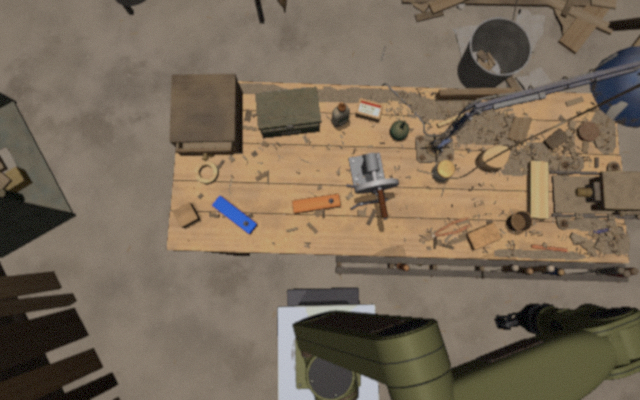

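View pics/wrist0.png

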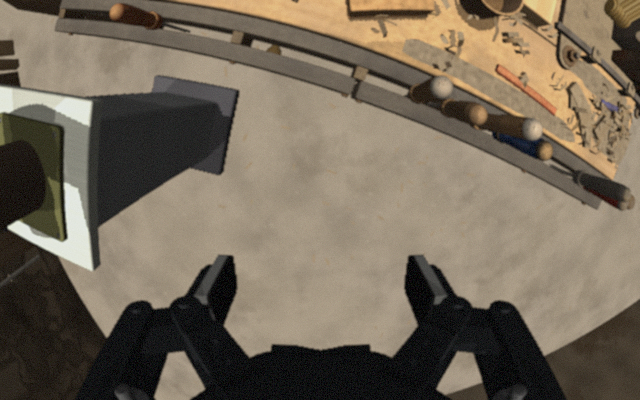

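The top view shows an orange-brown bar at (316,203) in line with the stand at (372,175), and a blue look-alike at (234,214), which is excluded by colour. I'll enlarge this to confirm.

```bash
cat > h.py <<'E'
import numpy as np, cv2
def px2w(info,u,v,z=None,depth=None):
    T=info['T']; r=np.array([(u-info['cx'])/info['fx'],(v-info['cy'])/info['fy'],1.0])
    d=T[:3,:3]@r; o=T[:3,3]
    if depth is not None: return o+d*depth
    return o+d*(z-o[2])/d[2]
def w2px(info,p):
    T=info['T']; c=T[:3,:3].T@(np.array(p)-T[:3,3]); return c[0]/c[2]*info['fx']+info['cx'],c[1]/c[2]*info['fy']+info['cy']
def crop(img,u0,v0,u1,v1,k,name):
    c=cv2.resize(img[v0:v1,u0:u1],None,fx=k,fy=k,interpolation=cv2.INTER_CUBIC); cv2.imwrite(name,c)
E
python3 - <<'E'
import cv2;from h import *
crop(cv2.imread('pics/top0.png'),280,140,410,240,6,'pics/c1.png')
crop(cv2.imread('pics/scene0.png'),250,130,380,290,4,'pics/c2.png')
E
```

```text
(no output)
```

View pics/c1.png

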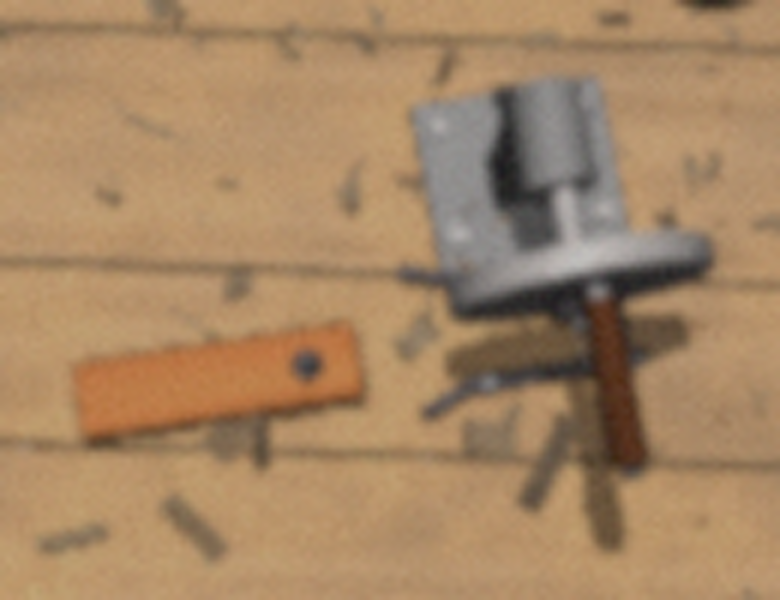

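View pics/c2.png

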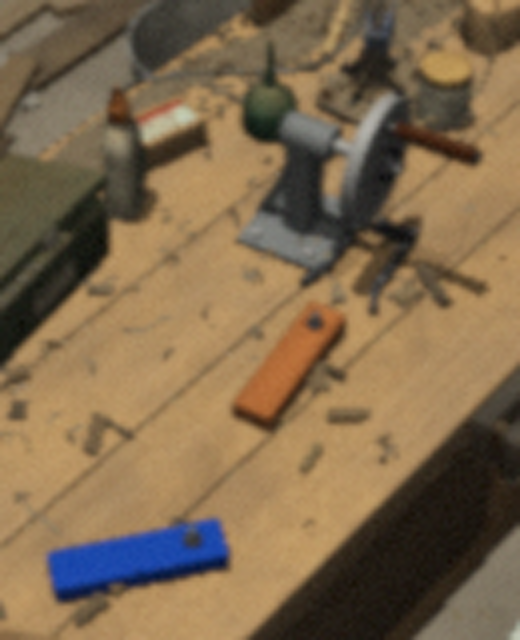

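The orange bar is the one meant: its point is at its right end, facing the slideway, and the look-alike is blue. Now measure the stand and bar.

```bash
python3 - <<'E'
from cell import arm
from h import *
I=arm.camera_info('top')
def c(x,y,z): return px2w(I,280+x/6,140+y/6,z)
f={n:c(*p,.01) for n,p in dict(TL=(415,108),TR=(598,77),BR=(632,235)).items()}
for k,v in f.items(): print(k,v.round(4))
print('foot len y',np.linalg.norm(f['TL']-f['TR']),'x',np.linalg.norm(f['TR']-f['BR']))
b={n:c(*p,.024) for n,p in dict(TL=(75,367),TR=(350,324),BR=(366,395),BL=(88,440)).items()}
for k,v in b.items(): print(k,v.round(4))
print(np.linalg.norm(b['TL']-b['TR']),np.linalg.norm(b['TR']-b['BR']),'centre',np.mean(list(b.values()),0))
print('tip',c(305,360,.048))
print('handle end',c(630,465,.185),'root',c(598,295,.185))
d=np.load('pics/top0.npy')
def dp(x,y):
    u,v=280+x/6,140+y/6
    return px2w(I,u,v,depth=float(d[int(round(v)),int(round(u))])).round(4)
for p in [(220,390),(430,140),(550,130),(600,240),(690,245),(480,290),(620,400),(605,340),(630,450),(520,370),(660,355),(440,400)]: print(p,dp(*p))
S=arm.camera_info('scene')
E
```

```text
TL [ 0.6385 -0.0907  0.01  ]
TR [ 0.6546 -0.1962  0.01  ]
BR [ 0.5622 -0.2113  0.01  ]
foot len y 0.10664737331837053 x 0.09368022163642202
TL [0.4915 0.1041 0.024 ]
TR [ 0.5123 -0.0491  0.024 ]
BR [ 0.4722 -0.0568  0.024 ]
BL [0.4506 0.0975 0.024 ]
0.15467879505801407 0.04081057440666545 centre [0.48167503 0.0239351  0.024     ]
tip [ 0.48902262 -0.02261512  0.048     ]
handle end [ 0.41277434 -0.17615257  0.185     ] root [ 0.49801644 -0.16421116  0.185     ]
(220, 390) [0.4777 0.024  0.0181]
(430, 140) [ 0.6203 -0.0989  0.0073]
(550, 130) [ 0.5898 -0.1479  0.1549]
(600, 240) [ 0.5214 -0.163   0.208 ]
(690, 245) [ 0.5223 -0.2114  0.185 ]
(480, 290) [ 0.5035 -0.1065  0.1754]
(620, 400) [ 0.4442 -0.1717  0.1918]
(605, 340) [ 0.474  -0.1654  0.1931]
(630, 450) [ 0.4194 -0.1754  0.1922]
(520, 370) [ 0.4859 -0.1442  0.013 ]
(660, 355) [ 4.946e-01 -2.256e-01 -4.000e-04]
(440, 400) [ 0.4701 -0.0989  0.0119]
```

The tool has to turn about +84° (world) so that the jaws straddle the bar with the camera facing away from the wheel. I'll go up and rotate first.

{"fn": "carry_out", "kwargs": {
  "motion": [
    [[0,0,-20],[0,0,-8.4],1],
    [[0,0,-20],[0,0,-8.4],1],
    [[0,0,-20],[0,0,-8.4],1],
    [[0,0,-20],[0,0,-8.4],1],
    [[0,0,-20],[0,0,-8.4],1]
  ]
}}

```text
time: 0.65
eef_pos: [0.1358, -0.5068, 0.3318]
tcp_rot: [0.877, 0.48, 0.0, -0.0]
ft_force: [0.4, -0.7, -0.4]
finger_gap: 1.0
```

{"fn": "carry_out", "kwargs": {
  "motion": [
    [[0,0,0],[0,0,-8.4],1],
    [[0,0,0],[0,0,-8.4],1],
    [[0,0,0],[0,0,-8.4],1],
    [[0,0,0],[0,0,-8.4],1],
    [[0,0,0],[0,0,-8.4],1]
  ]
}}

```text
time: 1.15
eef_pos: [0.1358, -0.5069, 0.3309]
tcp_rot: [0.647, 0.762, 0.0, -0.0]
ft_force: [0.0, 0.7, -0.4]
finger_gap: 1.002
```

```bash
cat >> h.py <<'E'
from scipy.spatial.transform import Rotation as R
def tool_shift(s,target):
    r=R.from_quat(s['tcp_rot']); return r.inv().apply(np.array(target)-np.array(s['eef_pos']))*1000
def rep(s):
    M=R.from_quat(s['tcp_rot']).as_matrix()
    print('t',s['time'],'p',np.round(s['eef_pos'],4),'xang',np.degrees(np.arctan2(M[1,0],M[0,0])).round(2),'zdir',M[:,2].round(4),'F',np.round(s['ft_force'],2),'gap',round(s['finger_gap'],3),'j',np.round(s['joint_positions'],3))
E
python3 - <<'E'
from cell import arm
from h import *
s=arm.state(); rep(s)
print(tool_shift(s,[0.38,-0.02,0.34]))
E
```

```text
t 1.15 p [ 0.1358 -0.5069  0.3309] xang 99.35 zdir [-2.e-04  9.e-04 -1.e+00] F [ 0.05  0.73 -0.39] gap 1.002 j [-1.309  0.239  0.091  1.424  0.     0.099]
[440.77511502 320.01170836  -8.71877555]
```

{"fn": "carry_out", "kwargs": {
  "motion": [
    [[37,27,0],[0,0,0],1],
    [[37,27,0],[0,0,0],1],
    [[37,27,0],[0,0,0],1],
    [[37,27,0],[0,0,0],1],
    [[37,27,0],[0,0,0],1]
  ]
}}

```text
time: 1.65
eef_pos: [0.2406, -0.3015, 0.331]
tcp_rot: [0.65, 0.76, 0.0, -0.0]
ft_force: [1.2, 0.6, -0.2]
finger_gap: 1.004
```

{"fn": "carry_out", "kwargs": {
  "motion": [
    [[37,27,0],[0,0,0],1],
    [[37,27,0],[0,0,0],1],
    [[37,27,0],[0,0,0],1],
    [[37,27,0],[0,0,0],1],
    [[37,27,0],[0,0,0],1]
  ]
}}

```text
time: 2.15
eef_pos: [0.3449, -0.0976, 0.3313]
tcp_rot: [0.65, 0.76, 0.0, 0.0]
ft_force: [1.0, -0.0, -0.0]
finger_gap: 0.998
```

{"fn": "carry_out", "kwargs": {
  "motion": [
    [[37,27,0],[0,0,0],1],
    [[37,27,0],[0,0,0],1],
    [[0,0,0],[0,0,0],1]
  ]
}}

```text
time: 2.45
eef_pos: [0.3883, -0.0135, 0.3308]
tcp_rot: [0.646, 0.763, 0.001, -0.0]
ft_force: [-0.1, -0.4, -0.1]
finger_gap: 1.003
```

```bash
python3 - <<'E'
from cell import arm
from h import *
s=arm.state(); rep(s)
p,d=arm.capture('wrist'); cv2.imwrite('pics/w1.png',p[:,:,::-1])
p,d=arm.capture('scene'); crop(np.ascontiguousarray(p[:,:,::-1]),270,120,430,240,5,'pics/s1.png')
E
```

```text
t 2.45 p [ 0.3883 -0.0135  0.3308] xang 99.5 zdir [ 5.0e-04  1.9e-03 -1.0e+00] F [-0.06 -0.42 -0.06] gap 1.003 j [-0.036 -0.004 -0.193  1.381  0.002  1.369]
```

View pics/w1.png

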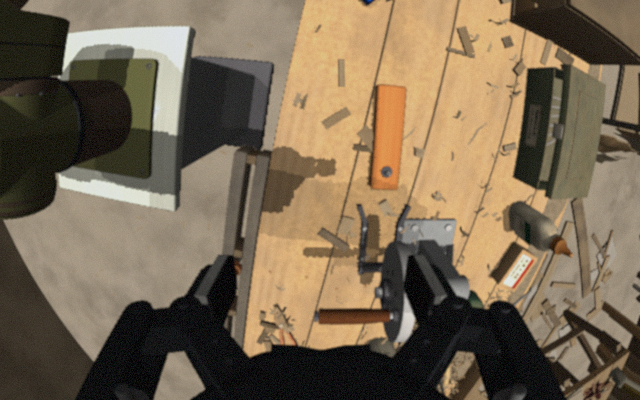

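View pics/s1.png

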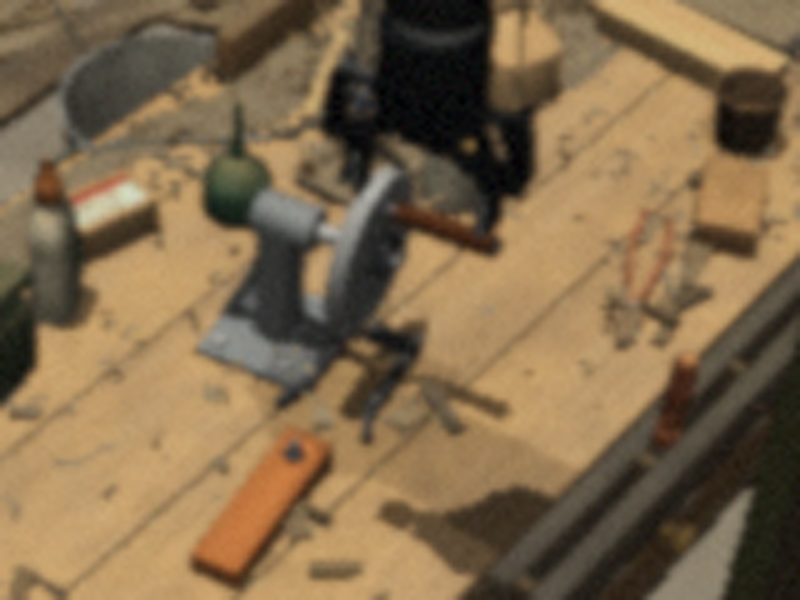

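The wrist view shows the bar at (377–405, 86–190) with its point at (387,172), and the slideway's flared mouth at (362,207) and (408,207). I'll enlarge it to measure.

```bash
python3 - <<'E'
from h import *
crop(cv2.imread('pics/w1.png'),340,75,470,275,3.9999,'pics/w1c.png')
c=cv2.imread('pics/w1.png'); crop(c,340,75,480,180,5,'pics/w1a.png'); crop(c,340,170,480,275,5,'pics/w1b.png')
E
```

```text
(no output)
```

View pics/w1a.png

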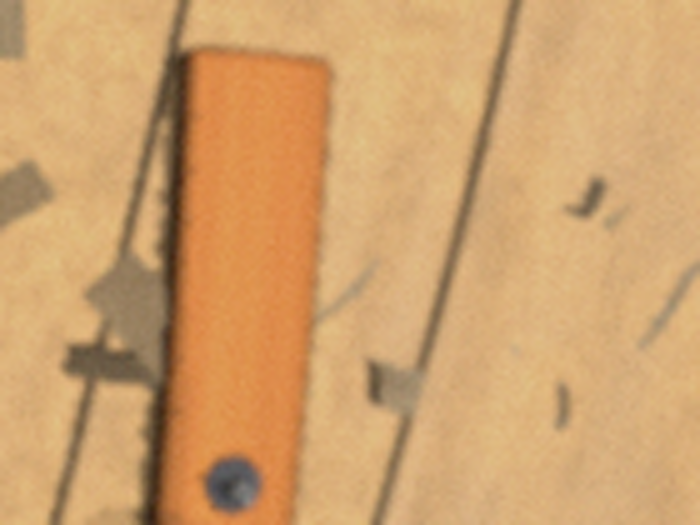

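View pics/w1b.png

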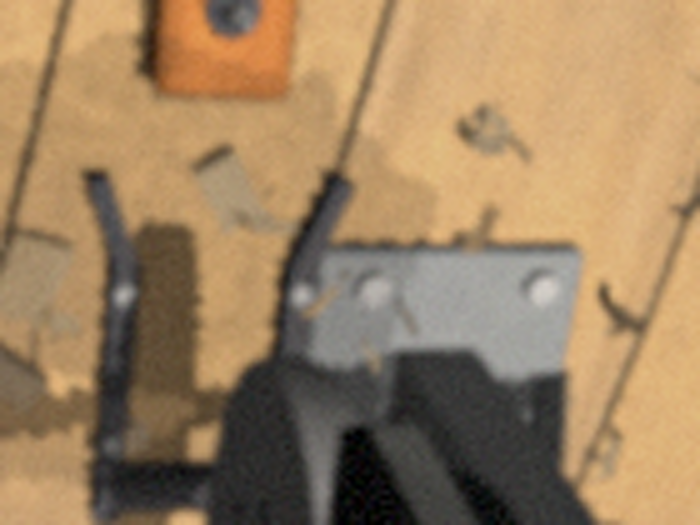

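```bash
cat >> h.py <<'E'
def wpx2w(s,info,u,v,z):
    x,y=(u-info['cx'])/info['fx'],(v-info['cy'])/info['fy']
    th=np.hypot(x,y); k=np.sin(th)/th if th>1e-9 else 1
    ray=np.array([x*k,y*k,np.cos(th)]); H=info['hand_eye']
    r=R.from_quat(s['tcp_rot']); d=r.apply(H[:3,:3]@ray); o=np.array(s['eef_pos'])+r.apply(H[:3,3])
    return o+d*(z-o[2])/d[2]
E
python3 - <<'E'
from cell import arm
from h import *
s=arm.state(); I=arm.camera_info('wrist')
A=lambda x,y,z: wpx2w(s,I,340+x/5,75+y/5,z)
B=lambda x,y,z: wpx2w(s,I,340+x/5,170+y/5,z)
b=[A(188,50,.024),A(328,64,.024),B(291,97,.024),B(158,92,.024)]
print(np.round(b,4)); print([np.linalg.norm(b[i]-b[i-1]).round(4) for i in range(4)], 'c',np.mean(b,0))
e1=(b[0]+b[1])/2;e2=(b[2]+b[3])/2; dd=e1-e2; print('bar yaw',np.degrees(np.arctan2(-dd[0],dd[1])))
print('tip',A(237,488,.048), 'base',A(232,483,.03))
f=[B(580,250,.01)]; print('foot(135,55)',f)
L=[B(107,175,.012),B(330,180,.012)];print('flare tips',np.round(L,4),np.linalg.norm(L[0]-L[1]),(L[0]+L[1])/2)
K=[B(135,262,.012),B(287,268,.012)];print('bend',np.round(K,4),np.linalg.norm(K[0]-K[1]),(K[0]+K[1])/2)
print('inner left lower',B(127,440,.012), 'stop',B(125,465,.018),B(205,470,.018))
E
```

```text
[[ 0.4519  0.096   0.024 ]
 [ 0.4937  0.1009  0.024 ]
 [ 0.5152 -0.0534  0.024 ]
 [ 0.4731 -0.0588  0.024 ]]
[np.float64(0.1562), np.float64(0.0421), np.float64(0.1558), np.float64(0.0424)] c [0.48349162 0.02116734 0.024     ]
bar yaw 7.854869649304041
tip [ 0.48585433 -0.02506432  0.048     ] base [ 0.48870571 -0.02761009  0.03      ]
foot(135,55) [array([ 0.63829925, -0.09369999,  0.01      ])]
flare tips [[ 0.4653 -0.0919  0.012 ]
 [ 0.5389 -0.082   0.012 ]] 0.07428961391061348 [ 0.50208598 -0.08697827  0.012     ]
bend [[ 0.4807 -0.1202  0.012 ]
 [ 0.5322 -0.1147  0.012 ]] 0.05176515746888756 [ 0.5064178  -0.11743075  0.012     ]
inner left lower [ 0.49269582 -0.1862595   0.012     ] stop [ 0.49269961 -0.19285019  0.018     ] [ 0.52110057 -0.19109292  0.018     ]
```

```bash
python3 - <<'E'
from cell import arm
from h import *
s=arm.state()
print(tool_shift(s,[0.474,0.088,0.06]))
E
```

```text
[ 89.72200782 103.72971158 270.75255641]
```

{"fn": "carry_out", "kwargs": {
  "motion": [
    [[30,35,0],[0,0,1.6],1],
    [[30,35,0],[0,0,0],1],
    [[30,34,20],[0,0,0],1],
    [[0,0,45],[0,0,0],1],
    [[0,0,45],[0,0,0],1]
  ]
}}

```text
time: 3.05
eef_pos: [0.4785, 0.0847, 0.2204]
tcp_rot: [0.66, 0.751, 0.001, 0.001]
ft_force: [-0.4, 0.1, 0.4]
finger_gap: 1.0
```

{"fn": "carry_out", "kwargs": {
  "motion": [
    [[0,0,45],[0,0,0],1],
    [[0,0,45],[0,0,0],1],
    [[0,0,45],[0,0,0],1],
    [[0,0,25],[0,0,0],1],
    [[0,0,0],[0,0,0],1]
  ]
}}

```text
time: 3.55
eef_pos: [0.473, 0.0829, 0.058]
tcp_rot: [0.661, 0.75, -0.004, -0.003]
ft_force: [-1.2, 0.9, -0.3]
finger_gap: 0.995
```

```bash
python3 - <<'E'
from cell import arm
from h import *
s=arm.state(); rep(s)
p,d=arm.capture('wrist'); cv2.imwrite('pics/w2.png',p[:,:,::-1])
print(tool_shift(s,[0.474,0.088,0.003]))
E
```

```text
t 3.55 p [0.473  0.0829 0.058 ] xang 97.22 zdir [-0.0085 -0.0019 -1.    ] F [-1.24  0.9  -0.34] gap 0.995 j [ 0.174  0.337 -0.527  0.715 -0.     1.619]
[ 4.95195978  2.08386696 55.01164375]
```

View pics/w2.png

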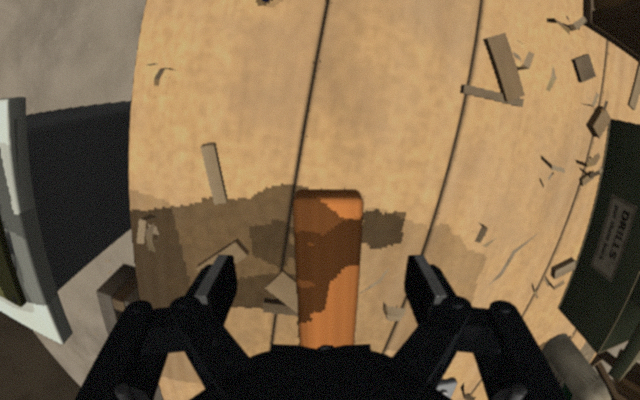

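{"fn": "carry_out", "kwargs": {
  "motion": [
    [[4,2,20],[0,0,-0.5],1],
    [[0,0,20],[0,0,0],1],
    [[0,0,0],[0,0,0],1],
    [[0,0,0],[0,0,0],1]
  ]
}}

```text
time: 4.0
eef_pos: [0.4796, 0.0894, 0.0229]
tcp_rot: [0.657, 0.754, 0.001, 0.001]
ft_force: [0.8, 0.1, -0.4]
finger_gap: 0.996
```

```bash
python3 - <<'E'
from cell import arm
from h import *
s=arm.state(); rep(s)
p,d=arm.capture('wrist'); cv2.imwrite('pics/w3.png',p[:,:,::-1])
print(tool_shift(s,[0.474,0.088,0.003]))
E
```

```text
t 4.0 p [0.4796 0.0894 0.0229] xang 97.84 zdir [ 1.8e-03  2.0e-04 -1.0e+00] F [ 0.83  0.12 -0.44] gap 0.996 j [ 0.184  0.387 -0.566  0.616 -0.     1.618]
[-0.60439024 -5.75488835 19.87278568]
```

View pics/w3.png

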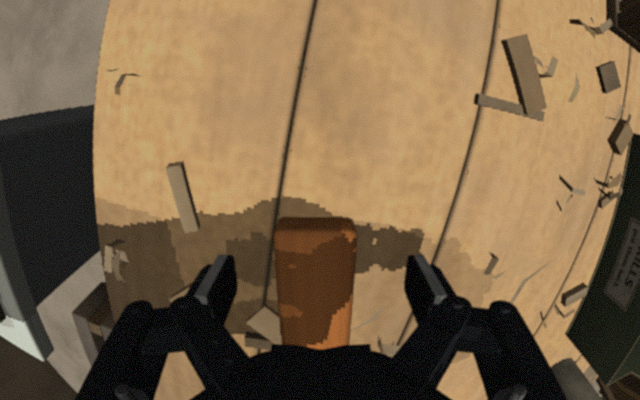

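{"fn": "carry_out", "kwargs": {
  "motion": [
    [[0,-2,9],[0,0,0],1],
    [[0,0,9],[0,0,0],1],
    [[0,0,0],[0,0,0],1],
    [[0,0,0],[0,0,0],0.2],
    [[0,0,0],[0,0,0],0.2]
  ],
  "grip_force": 30
}}

```text
time: 4.55
eef_pos: [0.4765, 0.0896, 0.0033]
tcp_rot: [0.657, 0.754, -0.0, -0.0]
ft_force: [0.2, -0.4, 0.1]
finger_gap: 0.689
```

{"fn": "carry_out", "kwargs": {
  "motion": [
    [[0,0,0],[0,0,0],-1],
    [[0,0,0],[0,0,0],-1],
    [[0,0,0],[0,0,0],-1]
  ],
  "grip_force": 30
}}

```text
time: 4.85
eef_pos: [0.4768, 0.0897, 0.0036]
tcp_rot: [0.657, 0.754, 0.0, 0.0]
ft_force: [0.4, -0.4, 2.7]
finger_gap: 0.508
```

```bash
python3 - <<'E'
from cell import arm
from h import *
s=arm.state(); rep(s)
p,d=arm.capture('wrist'); cv2.imwrite('pics/w4.png',p[:,:,::-1])
E
```

```text
t 4.85 p [0.4768 0.0897 0.0036] xang 97.9 zdir [ 6.e-04  2.e-04 -1.e+00] F [ 0.4  -0.35  2.74] gap 0.508 j [ 0.186  0.411 -0.593  0.565  0.     1.619]
```

View pics/w4.png

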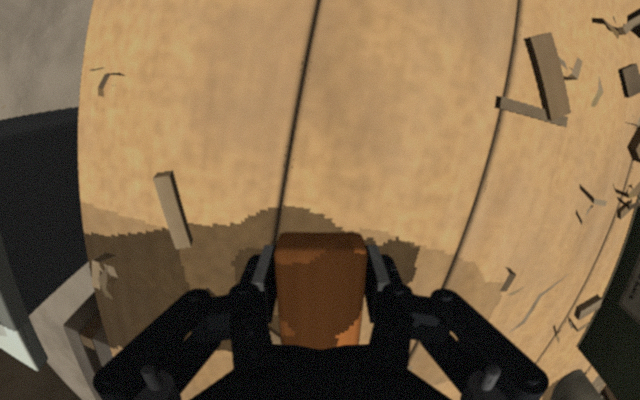

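Gripped: gap 43 mm, against a bar width of 44. Next I'll locate the bar end relative to the TCP and work out the slide.

```bash
python3 - <<'E'
from cell import arm
from h import *
s=arm.state(); I=arm.camera_info('wrist')
for p in [(277,247),(364,247),(277,235),(362,235)]: print(p,wpx2w(s,I,*p,.024).round(4), R.from_quat(s['tcp_rot']).inv().apply(wpx2w(s,I,*p,.024)-s['eef_pos']).round(4))
O=np.array([.5142,-.1665,0]);
for psi in (8,8.7,9.3):
    Z=R.from_euler('z',psi,degrees=True)
    q=Z.inv().apply(s['eef_pos']-O); print(psi,'tcp in stand',q.round(4),'target(0,.116)->tool', tool_shift(s,O+Z.apply([0,.116,.0036])).round(1), 'pre (0,.2)', tool_shift(s,O+Z.apply([0,.20,.0036])).round(1))
E
python3 - <<'E'
from h import *
crop(cv2.imread('pics/w4.png'),240,210,400,300,5,'pics/w4c.png')
E
```

```text
(277, 247) [0.4559 0.1043 0.024 ] [ 0.0174 -0.0187 -0.0204]
(364, 247) [0.4948 0.1097 0.024 ] [ 0.0174  0.0206 -0.0204]
(277, 235) [0.4554 0.1104 0.024 ] [ 0.0235 -0.0183 -0.0204]
(362, 235) [0.4927 0.1155 0.024 ] [ 0.0234  0.0194 -0.0204]
8 tcp in stand [-0.0014  0.2589  0.0036] target(0,.116)->tool [-142.9    1.7    0. ] pre (0,.2) [-58.9   1.5   0. ]
8.7 tcp in stand [0.0018 0.2589 0.0036] target(0,.116)->tool [-142.9    0.2    0. ] pre (0,.2) [-58.9  -0.9   0. ]
9.3 tcp in stand [0.0045 0.2588 0.0036] target(0,.116)->tool [-142.9   -1.     0. ] pre (0,.2) [-58.9  -3.    0. ]
```

View pics/w4c.png

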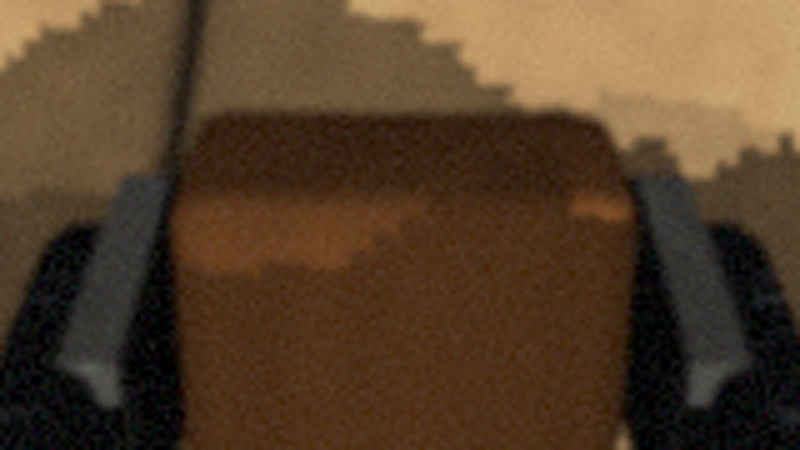

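The TCP is 17 mm inside the bar's free end. I'll regrip 6 mm further out so the gripper's body clears the wheel rim at home.

{"fn": "carry_out", "kwargs": {
  "motion": [
    [[0,0,0],[0,0,0],0.4],
    [[6,0,0],[0,0,0],0.4],
    [[0,0,0],[0,0,0],-1],
    [[0,0,0],[0,0,0],-1],
    [[0,0,0],[0,0,0],-1]
  ],
  "grip_force": 30
}}

```text
time: 5.4
eef_pos: [0.4755, 0.096, 0.0034]
tcp_rot: [0.657, 0.754, 0.0, -0.0]
ft_force: [-0.3, 2.2, 2.1]
finger_gap: 0.508
```

{"fn": "carry_out", "kwargs": {
  "motion": [
    [[-10,0,0],[0,0,0],-1],
    [[-20,0,0],[0,0,0],-1],
    [[-20,0,0],[0,0,0],-1],
    [[-10,0,0],[0,0,0],-1],
    [[0,0,0],[0,0,0],-1]
  ]
}}

```text
time: 5.9
eef_pos: [0.4853, 0.0362, 0.0035]
tcp_rot: [0.657, 0.754, 0.002, -0.0]
ft_force: [1.5, 4.8, -1.7]
finger_gap: 0.514
```

```bash
python3 - <<'E'
from cell import arm
from h import *
s=arm.state(); rep(s)
p,d=arm.capture('wrist'); cv2.imwrite('pics/w5.png',p[:,:,::-1])
p,d=arm.capture('top'); crop(np.ascontiguousarray(p[:,:,::-1]),290,140,420,240,6,'pics/t5.png')
E
```

```text
t 5.9 p [0.4853 0.0362 0.0035] xang 97.84 zdir [ 0.0021  0.0035 -1.    ] F [ 1.49  4.84 -1.67] gap 0.514 j [ 0.072  0.413 -0.592  0.564  0.003  1.506]
```

View pics/t5.png

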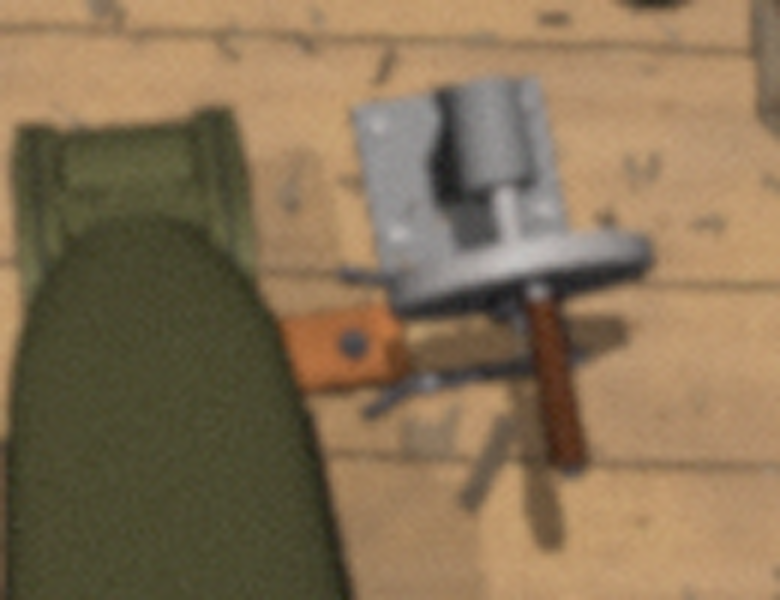

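View pics/w5.png

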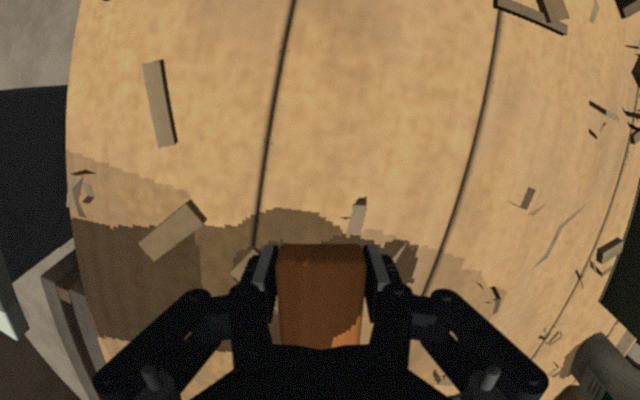

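The bar's nose has entered the mouth squarely (top crop: point at (352,343), between the flares). I'll continue in steps and watch the force.

{"fn": "carry_out", "kwargs": {
  "motion": [
    [[-15,0,0],[0,0,-0.4],-1],
    [[-15,0,0],[0,0,0],-1],
    [[-15,0,0],[0,0,0],-1],
    [[-10,0,0],[0,0,0],-1],
    [[0,0,0],[0,0,0],-1]
  ]
}}

```text
time: 6.5
eef_pos: [0.4937, -0.0197, 0.0035]
tcp_rot: [0.654, 0.756, 0.0, 0.002]
ft_force: [4.0, -1.0, -2.8]
finger_gap: 0.507
```

```bash
python3 - <<'E'
from cell import arm
from h import *
s=arm.state(); rep(s)
p,d=arm.capture('top'); crop(np.ascontiguousarray(p[:,:,::-1]),290,140,420,240,6,'pics/t6.png')
p,d=arm.capture('scene'); crop(np.ascontiguousarray(p[:,:,::-1]),270,120,400,240,5,'pics/s6.png')
E
```

```text
t 6.5 p [ 0.4937 -0.0197  0.0035] xang 98.25 zdir [ 0.0031 -0.0014 -1.    ] F [ 3.96 -0.98 -2.78] gap 0.507 j [-3.900e-02  4.220e-01 -5.740e-01  5.720e-01 -1.000e-03  1.388e+00]
```

View pics/t6.png

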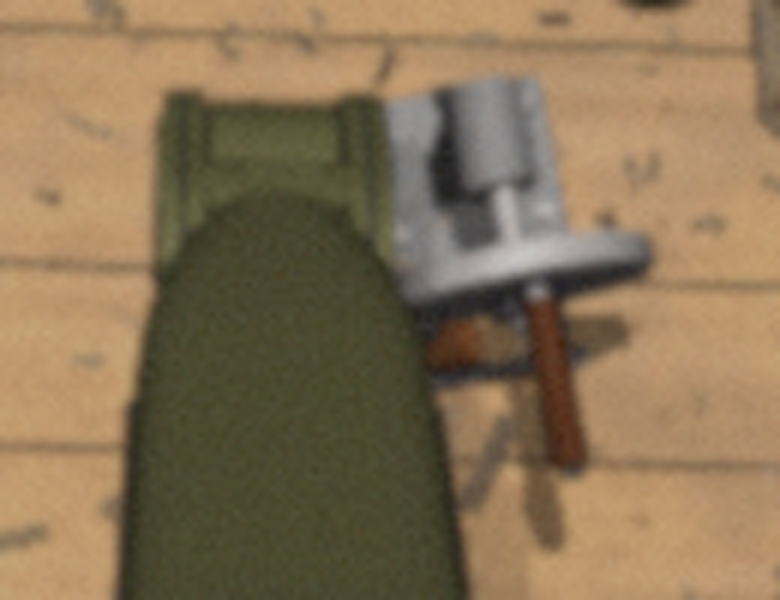

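View pics/s6.png

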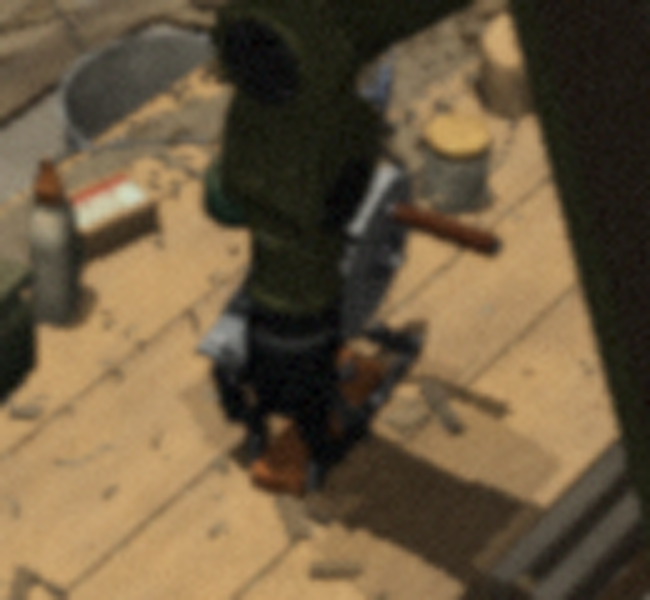

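Straight in so far. For more clearance between wrist and wheel, I'll regrip with the tool tilted 5° away from the wheel.

{"fn": "carry_out", "kwargs": {
  "motion": [
    [[0,0,0],[0,0,0],0.35],
    [[0,0,-1],[0,-5,0],0.35],
    [[0,0,0],[0,0,0],-1],
    [[0,0,0],[0,0,0],-1],
    [[0,0,0],[0,0,0],-1]
  ]
}}

```text
time: 7.1
eef_pos: [0.4905, -0.0178, 0.0042]
tcp_rot: [0.653, 0.756, -0.028, 0.031]
ft_force: [-1.2, 2.8, 2.5]
finger_gap: 0.511
```

```bash
python3 - <<'E'
from cell import arm
from h import *
s=arm.state(); rep(s)
E
```

```text
t 7.1 p [ 0.4905 -0.0178  0.0042] xang 98.32 zdir [ 0.0104 -0.0841 -0.9964] F [-1.18  2.8   2.47] gap 0.511 j [ 0.019  0.414 -0.591  0.557 -0.084  1.444]
```

{"fn": "carry_out", "kwargs": {
  "motion": [
    [[-8,0,0.7],[0,0,0],-1],
    [[-8,0,0.7],[0,0,0],-1],
    [[-4,0,0.3],[0,0,0],-1],
    [[0,0,0],[0,0,0],-1]
  ]
}}

```text
time: 7.5
eef_pos: [0.4946, -0.0398, 0.0043]
tcp_rot: [0.654, 0.755, -0.029, 0.033]
ft_force: [-0.2, -0.5, -0.8]
finger_gap: 0.511
```

{"fn": "carry_out", "kwargs": {
  "motion": [
    [[-3,0,0.3],[0,0,0],-1],
    [[-2,0,0.2],[0,0,0],-1],
    [[0,0,0],[0,0,0],-1]
  ]
}}

```text
time: 7.8
eef_pos: [0.4953, -0.0435, 0.0043]
tcp_rot: [0.654, 0.756, -0.029, 0.033]
ft_force: [-0.4, 0.3, 0.6]
finger_gap: 0.507
```

```bash
python3 - <<'E'
from cell import arm
from h import *
s=arm.state(); rep(s)
p,d=arm.capture('scene'); crop(np.ascontiguousarray(p[:,:,::-1]),270,120,400,240,5,'pics/s7.png')
p,d=arm.capture('top'); crop(np.ascontiguousarray(p[:,:,::-1]),290,140,420,240,6,'pics/t7.png')
E
```

```text
t 7.8 p [ 0.4953 -0.0435  0.0043] xang 98.28 zdir [ 0.0124 -0.0866 -0.9962] F [-0.41  0.25  0.55] gap 0.507 j [-0.032  0.419 -0.582  0.555 -0.086  1.394]
```

View pics/s7.png

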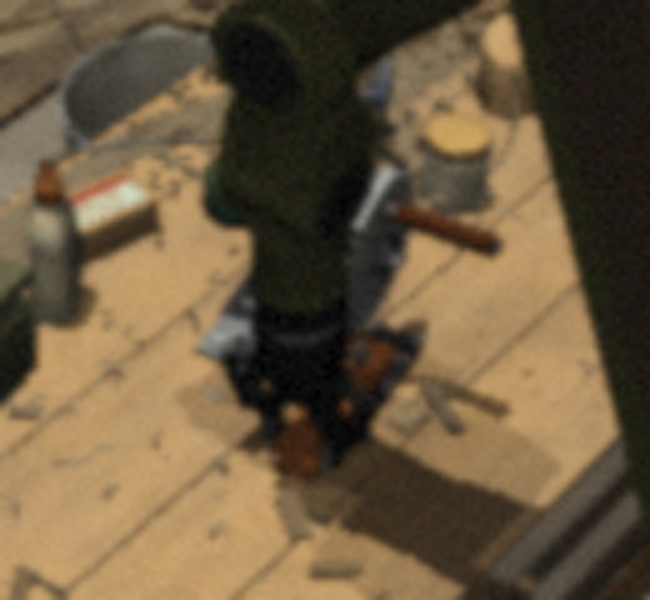

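View pics/t7.png

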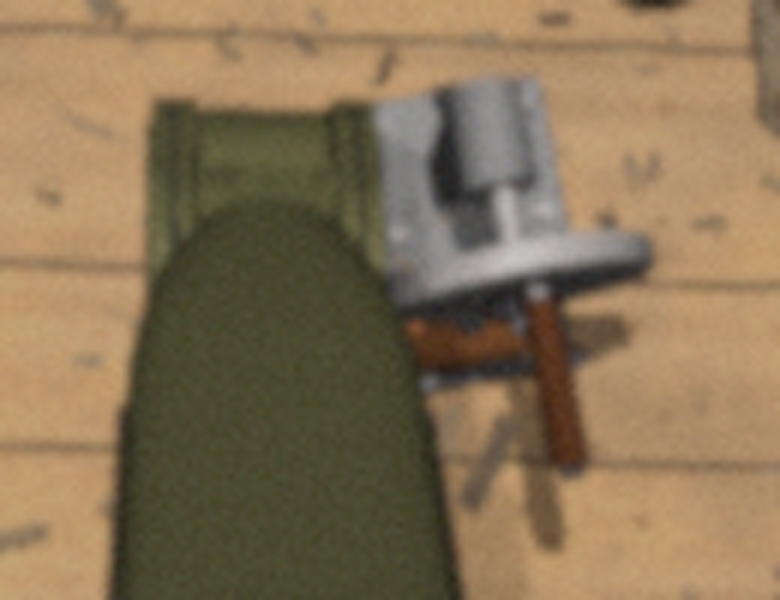

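{"fn": "carry_out", "kwargs": {
  "motion": [
    [[-2,0,0.2],[0,0,0],-1],
    [[-1,0,0.1],[0,0,0],-1],
    [[0,0,0],[0,0,0],-1]
  ]
}}

```text
time: 8.2
eef_pos: [0.4958, -0.0462, 0.0042]
tcp_rot: [0.653, 0.756, -0.029, 0.033]
ft_force: [0.3, 0.6, 0.3]
finger_gap: 0.511
```

{"fn": "carry_out", "kwargs": {
  "motion": [
    [[-2,0,0.2],[0,0,0],-1],
    [[0,0,0],[0,0,0],-1]
  ]
}}

```text
time: 8.4
eef_pos: [0.4962, -0.0484, 0.0043]
tcp_rot: [0.653, 0.756, -0.029, 0.033]
ft_force: [-0.4, 1.0, 0.7]
finger_gap: 0.509
```

{"fn": "carry_out", "kwargs": {
  "motion": [
    [[-2,0,0.2],[0,0,0],-1],
    [[0,0,0],[0,0,0],-1]
  ]
}}

```text
time: 8.6
eef_pos: [0.4965, -0.0505, 0.0042]
tcp_rot: [0.654, 0.756, -0.029, 0.033]
ft_force: [0.3, 0.7, 1.2]
finger_gap: 0.511
```

{"fn": "carry_out", "kwargs": {
  "motion": [
    [[-2,0,0.2],[0,0,0],-1],
    [[0,0,0],[0,0,0],-1]
  ]
}}

```text
time: 8.8
eef_pos: [0.4968, -0.0524, 0.0042]
tcp_rot: [0.654, 0.756, -0.029, 0.033]
ft_force: [-0.0, 1.9, 0.3]
finger_gap: 0.508
```

{"fn": "carry_out", "kwargs": {
  "motion": [
    [[-2,0,0.2],[0,0,0],-1],
    [[0,0,0],[0,0,0],-1]
  ]
}}

```text
time: 9.0
eef_pos: [0.4971, -0.0543, 0.0042]
tcp_rot: [0.654, 0.756, -0.029, 0.033]
ft_force: [-0.6, 1.3, 0.8]
finger_gap: 0.511
```

```bash
python3 - <<'E'
from cell import arm
from h import *
s=arm.state(); rep(s)
p,d=arm.capture('scene'); crop(np.ascontiguousarray(p[:,:,::-1]),310,160,380,220,10,'pics/s8.png')
p,d=arm.capture('wrist'); cv2.imwrite('pics/w8.png',p[:,:,::-1])
E
```

```text
t 9.0 p [ 0.4971 -0.0543  0.0042] xang 98.29 zdir [ 0.0128 -0.0864 -0.9962] F [-0.57  1.28  0.77] gap 0.511 j [-0.054  0.421 -0.578  0.555 -0.086  1.371]
```

View pics/s8.png

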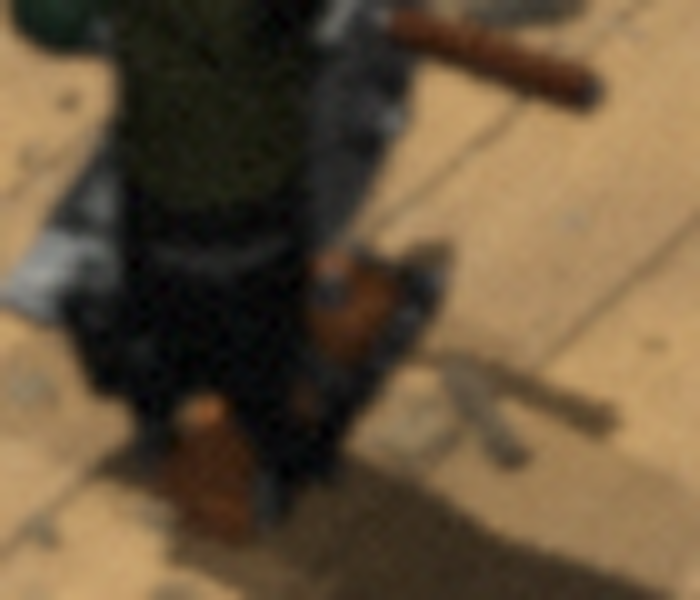

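View pics/w8.png

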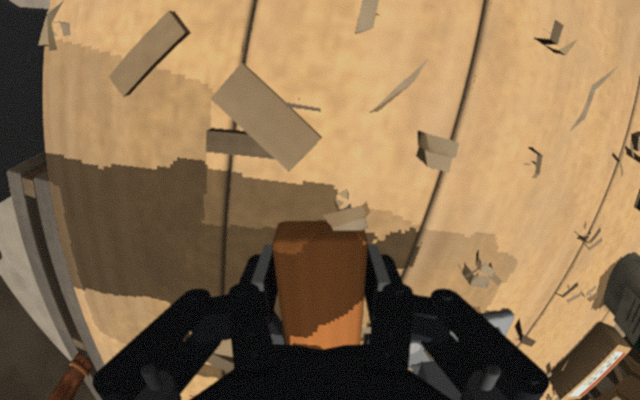

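```bash
python3 - <<'E'
from cell import arm
from h import *
crop(cv2.imread('pics/w8.png'),240,200,400,300,5,'pics/w8c.png')
s=arm.state(); I=arm.camera_info('wrist')
O=np.array([.5142,-.1665,0]); Z=R.from_euler('z',8.7,degrees=True)
for v in (235,238,241,244): print(v,[Z.inv().apply(wpx2w(s,I,u,v,.024)-O).round(4) for u in (277,366)])
E
```

```text
235 [array([-0.0178,  0.1395,  0.024 ]), array([0.0211, 0.1392, 0.024 ])]
238 [array([-0.018,  0.138,  0.024]), array([0.0212, 0.1377, 0.024 ])]
241 [array([-0.0181,  0.1364,  0.024 ]), array([0.0213, 0.1361, 0.024 ])]
244 [array([-0.0182,  0.1348,  0.024 ]), array([0.0214, 0.1345, 0.024 ])]
```

View pics/w8c.png

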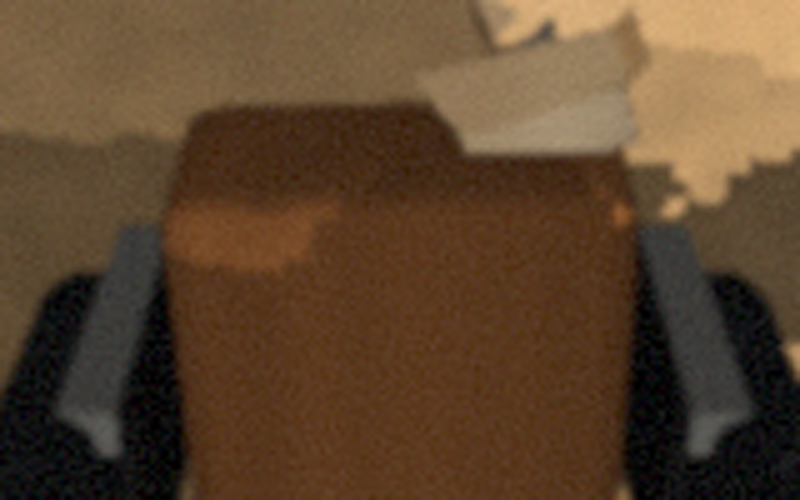

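The free end is still at y≈137 mm against 130 when home, so about 6 mm to go.

{"fn": "carry_out", "kwargs": {
  "motion": [
    [[-2,0,0.2],[0,0,0],-1],
    [[-1,0,0.1],[0,0,0],-1],
    [[0,0,0],[0,0,0],-1]
  ]
}}

```text
time: 9.4
eef_pos: [0.4973, -0.0557, 0.0042]
tcp_rot: [0.653, 0.756, -0.027, 0.032]
ft_force: [-1.2, 7.0, 4.5]
finger_gap: 0.508
```

{"fn": "carry_out", "kwargs": {
  "motion": [
    [[-2,0,0.2],[0,0,0],-1],
    [[0,0,0],[0,0,0],-1]
  ]
}}

```text
time: 9.6
eef_pos: [0.4975, -0.0558, 0.0042]
tcp_rot: [0.653, 0.757, -0.026, 0.03]
ft_force: [-1.5, 12.6, 5.9]
finger_gap: 0.51
```

{"fn": "carry_out", "kwargs": {
  "motion": [
    [[-2,0,0.2],[0,0,0],-1],
    [[0,0,0],[0,0,0],-1]
  ]
}}

```text
time: 9.8
eef_pos: [0.498, -0.0559, 0.0041]
tcp_rot: [0.652, 0.757, -0.024, 0.029]
ft_force: [-0.6, 18.0, 6.1]
finger_gap: 0.509
```

The force has risen to 18 N and the TCP has stopped, so it is butting on something, presumably the stop. I'll release, lift clear and check.

{"fn": "carry_out", "kwargs": {
  "motion": [
    [[0,0,0],[0,0,0],0.4],
    [[4,0,-0.3],[0,0,0],1],
    [[4,0,-10],[0,0,0],1],
    [[10,0,-40],[0,0,0],1],
    [[15,0,-45],[0,5,0],1]
  ]
}}

```text
time: 10.3
eef_pos: [0.4897, -0.0188, 0.0962]
tcp_rot: [0.653, 0.757, -0.001, -0.002]
ft_force: [0.5, 0.5, -0.5]
finger_gap: 0.998
```

{"fn": "carry_out", "kwargs": {
  "motion": [
    [[15,0,-45],[0,0,0],1],
    [[30,-20,-35],[0,0,0],1],
    [[20,-40,-30],[0,0,0],1],
    [[20,-40,-30],[0,0,0],1],
    [[0,0,0],[0,0,0],1]
  ]
}}

```text
time: 10.8
eef_pos: [0.384, 0.0479, 0.2355]
tcp_rot: [0.653, 0.757, 0.001, 0.001]
ft_force: [1.9, 0.1, -0.7]
finger_gap: 0.998
```

```bash
python3 - <<'E'
from cell import arm
from h import *
s=arm.state(); rep(s)
p,d=arm.capture('scene'); crop(np.ascontiguousarray(p[:,:,::-1]),300,140,390,220,8,'pics/s9.png')
p,d=arm.capture('top'); crop(np.ascontiguousarray(p[:,:,::-1]),310,140,410,220,7,'pics/t9.png')
p,d=arm.capture('wrist'); cv2.imwrite('pics/w9.png',p[:,:,::-1])
E
```

```text
t 10.8 p [0.384  0.0479 0.2355] xang 98.41 zdir [ 3.6e-03  4.0e-04 -1.0e+00] F [ 1.85  0.11 -0.65] gap 0.998 j [ 0.124  0.018 -0.419  1.13  -0.     1.548]
```

View pics/s9.png

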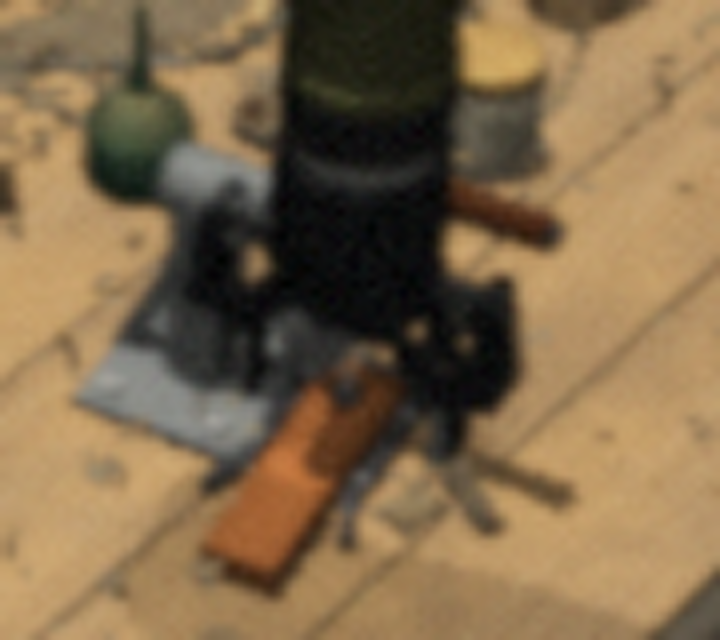

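View pics/t9.png

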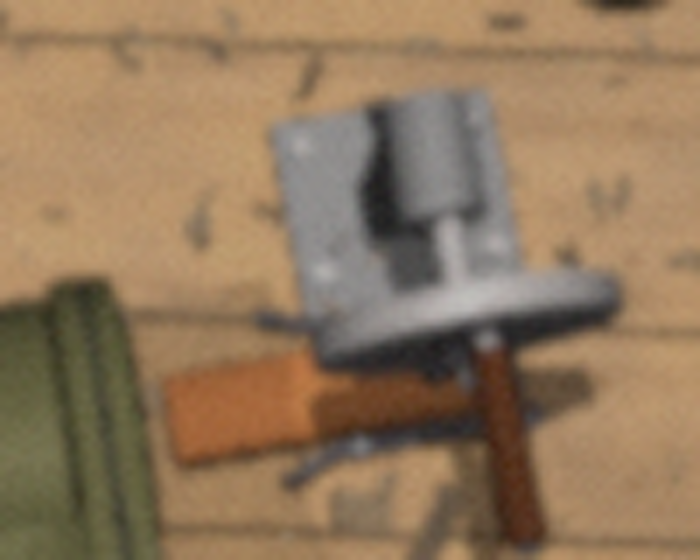

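View pics/w9.png

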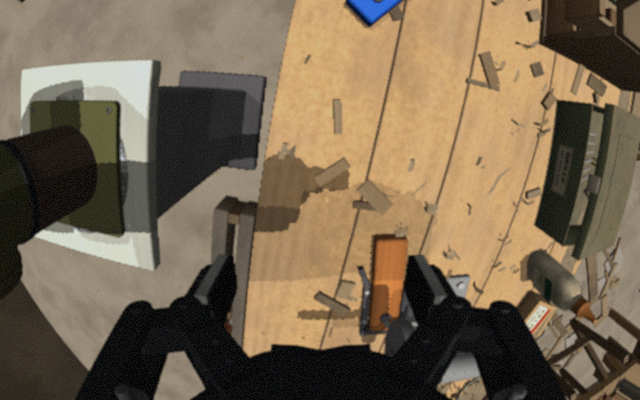

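```bash
python3 - <<'E'
from cell import arm
from h import *
I=arm.camera_info('top')
c=lambda x,y,z: px2w(I,310+x/7,140+y/7,z)
TL=c(273,128,.01); TR=c(490,90,.01); BR=c(523,275,.01)
print(TL,TR,BR)
e=[c(164,383,.024),c(180,464,.024)]; print(e)
d=TL-TR; psi=np.degrees(np.arctan2(-d[0],d[1])); d2=TR-BR; print('psi',psi,np.degrees(np.arctan2(d2[1],d2[0])))
for ps in (8,8.7,9.5):
    Z=R.from_euler('z',ps,degrees=True)
    print(ps,'end rel to TL in stand:',[(Z.inv().apply(q-TL)+[.135,.055,0]).round(4) for q in e])
    print('flare tip front',(Z.inv().apply(c(285,478,.012)-TL)+[.135,.055,0]).round(4),'handle end',(Z.inv().apply(c(523,542,.18)-TL)+[.135,.055,0]).round(4),'handle root',(Z.inv().apply(c(487,345,.195)-TL)+[.135,.055,0]).round(4))
E
```

```text
[ 0.63753922 -0.09013338  0.01      ] [ 0.6544927  -0.19731144  0.01      ] [ 0.56178371 -0.20917603  0.01      ]
[array([ 0.51025535, -0.03266271,  0.024     ]), array([ 0.47110803, -0.03916326,  0.024     ])]
psi 8.988599694298326 7.2928825774861235
8 end rel to TL in stand: [array([0.017 , 0.1296, 0.014 ]), array([-0.0227,  0.1286,  0.014 ])]
flare tip front [-0.036   0.0793  0.002 ] handle end [-0.0988  0.001   0.17  ] handle root [-0.0153  0.0031  0.185 ]
8.7 end rel to TL in stand: [array([0.0179, 0.1311, 0.014 ]), array([-0.0218,  0.1306,  0.014 ])]
flare tip front [-0.0357  0.0814  0.002 ] handle end [-0.0994  0.0039  0.17  ] handle root [-0.0159  0.005   0.185 ]
9.5 end rel to TL in stand: [array([0.0189, 0.1327, 0.014 ]), array([-0.0207,  0.1327,  0.014 ])]
flare tip front [-0.0353  0.0838  0.002 ] handle end [-0.1001  0.0072  0.17  ] handle root [-0.0166  0.0071  0.185 ]
```

The bar is home: in the top view its free end is at y≈130–131 mm, and it took 18 N against the stop. Next, turn the tool 90° for the handle.

{"fn": "carry_out", "kwargs": {
  "motion": [
    [[0,0,-20],[0,0,-8.2],1],
    [[0,0,-20],[0,0,-8.2],1],
    [[0,0,-20],[0,0,-8.2],1],
    [[0,0,-10],[0,0,-8.2],1],
    [[0,0,0],[0,0,-8.2],1]
  ]
}}

```text
time: 11.45
eef_pos: [0.3889, 0.0468, 0.3021]
tcp_rot: [0.346, 0.938, 0.0, 0.001]
ft_force: [-0.1, -0.7, 0.0]
finger_gap: 1.002
```

{"fn": "carry_out", "kwargs": {
  "motion": [
    [[0,0,0],[0,0,-8.2],1],
    [[0,0,0],[0,0,-8.2],1],
    [[0,0,0],[0,0,-8.2],1],
    [[0,0,0],[0,0,-8.2],1],
    [[0,0,0],[0,0,-8.2],1]
  ]
}}

```text
time: 11.95
eef_pos: [0.3878, 0.0466, 0.3004]
tcp_rot: [-0.005, 1.0, -0.0, -0.001]
ft_force: [-0.3, -0.0, -0.8]
finger_gap: 1.0
```

{"fn": "carry_out", "kwargs": {
  "motion": [
    [[0,0,0],[0,0,-8.1],1],
    [[0,0,0],[0,0,0],1]
  ]
}}

```text
time: 12.15
eef_pos: [0.3877, 0.0467, 0.3005]
tcp_rot: [-0.072, 0.997, -0.0, -0.001]
ft_force: [-0.5, -0.8, -0.3]
finger_gap: 1.002
```

```bash
python3 - <<'E'
from cell import arm
from h import *
s=arm.state(); rep(s)
print(tool_shift(s,[0.4355,-.1745,.27]))
E
```

```text
t 12.15 p [0.3877 0.0467 0.3005] xang -171.68 zdir [-2.e-03 -6.e-04 -1.e+00] F [-0.47 -0.82 -0.35] gap 1.002 j [ 0.12   0.006 -0.262  1.305 -0.    -0.025]
[ -15.38048355 -225.76927537   30.56695682]
```

{"fn": "carry_out", "kwargs": {
  "motion": [
    [[-3,-45,0],[0,0,0],1],
    [[-3,-45,0],[0,0,0],1],
    [[-3,-45,0],[0,0,0],1],
    [[-3,-45,0],[0,0,0],1],
    [[-3,-45,0],[0,0,0],1]
  ]
}}

```text
time: 12.65
eef_pos: [0.4351, -0.1756, 0.3008]
tcp_rot: [-0.071, 0.997, 0.0, -0.0]
ft_force: [0.7, 0.8, 0.5]
finger_gap: 1.003
```

{"fn": "carry_out", "kwargs": {
  "motion": [
    [[0,0,0],[0,0,0],1],
    [[0,0,0],[0,0,0],1]
  ]
}}

```text
time: 12.85
eef_pos: [0.4347, -0.1744, 0.3005]
tcp_rot: [-0.071, 0.998, 0.001, -0.001]
ft_force: [-0.5, 2.1, -0.7]
finger_gap: 0.999
```

```bash
python3 - <<'E'
from cell import arm
from h import *
s=arm.state(); rep(s)
p,d=arm.capture('wrist'); cv2.imwrite('pics/w10.png',p[:,:,::-1])
E
```

```text
t 12.85 p [ 0.4347 -0.1744  0.3005] xang -171.9 zdir [-0.0021  0.0011 -1.    ] F [-0.53  2.12 -0.74] gap 0.999 j [-0.382  0.143 -0.11   1.32   0.    -0.523]
```

View pics/w10.png

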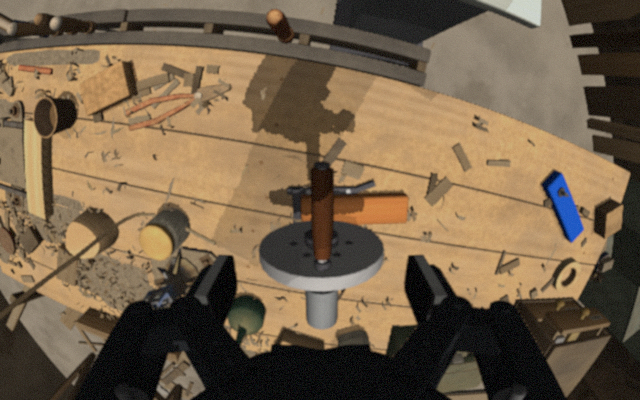

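This is a clear view. The handle is upright, running from (322,165) to (323,262); the bar's left end butts on the dark stop at (298,205). Zoom in to measure the handle.

```bash
python3 - <<'E'
from cell import arm
from h import *
crop(cv2.imread('pics/w10.png'),250,150,420,295,4.5,'pics/w10c.png')
s=arm.state(); I=arm.camera_info('wrist')
O=np.array([.513,-.166,0]); Z=R.from_euler('z',8.5,degrees=True)
for n,p,z in [('end',(322,172),.185),('mid',(322,215),.185),('root',(322.5,255),.185)]:
    w=wpx2w(s,I,*p,z); print(n,w.round(4),Z.inv().apply(w-O).round(4),'tool',R.from_quat(s['tcp_rot']).inv().apply(w-s['eef_pos']).round(4))
E
```

```text
end [ 0.4174 -0.1737  0.185 ] [-0.0957  0.0065  0.185 ] tool [0.0168 0.0019 0.1158]
mid [ 0.4568 -0.168   0.185 ] [-0.0559  0.0064  0.185 ] tool [-0.0231  0.002   0.1157]
root [ 0.4976 -0.1615  0.185 ] [-0.0146  0.0067  0.185 ] tool [-0.0644  0.0025  0.1157]
```

View pics/w10c.png

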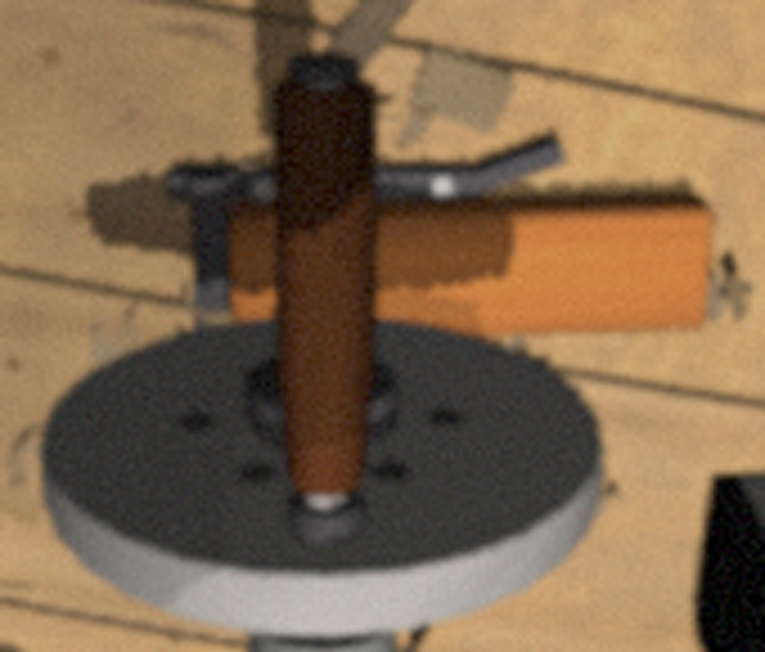

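{"fn": "carry_out", "kwargs": {
  "motion": [
    [[-1,2,40],[0,0,0],1],
    [[0,0,40],[0,0,0],1],
    [[0,0,25],[0,0,0],1],
    [[0,0,0],[0,0,0],1],
    [[0,0,0],[0,0,0],1]
  ]
}}

```text
time: 13.4
eef_pos: [0.4353, -0.17, 0.1971]
tcp_rot: [-0.074, 0.997, 0.0, -0.0]
ft_force: [0.6, 0.2, 0.7]
finger_gap: 1.004
```

```bash
python3 - <<'E'
from cell import arm
from h import *
s=arm.state(); rep(s)
p,d=arm.capture('wrist'); cv2.imwrite('pics/w11.png',p[:,:,::-1])
E
```

```text
t 13.4 p [ 0.4353 -0.17    0.1971] xang -171.54 zdir [-6.e-04  3.e-04 -1.e+00] F [0.6  0.19 0.65] gap 1.004 j [-0.372  0.181 -0.335  1.055  0.    -0.52 ]
```

View pics/w11.png

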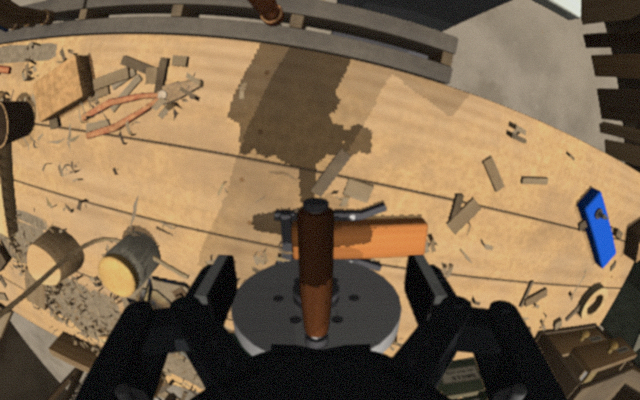

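```bash
python3 - <<'E'
from cell import arm
from h import *
s=arm.state(); I=arm.camera_info('wrist')
crop(cv2.imread('pics/w11.png'),220,190,420,360,4,'pics/w11c.png')
for p,z in [((316,213),.19),((317,250),.19),((316.5,335),.185),((233,310),.135),((401,310),.135)]:
    w=wpx2w(s,I,*p,z); print(p,'tool',R.from_quat(s['tcp_rot']).inv().apply(w-s['eef_pos']).round(4))
E
```

```text
(316, 213) tool [ 0.0214 -0.0018  0.008 ]
(317, 250) tool [-0.0007 -0.0014  0.008 ]
(316.5, 335) tool [-0.0708 -0.0022  0.0131]
(233, 310) tool [-0.0926 -0.076   0.0632]
(401, 310) tool [-0.092   0.0706  0.0631]
```

View pics/w11c.png

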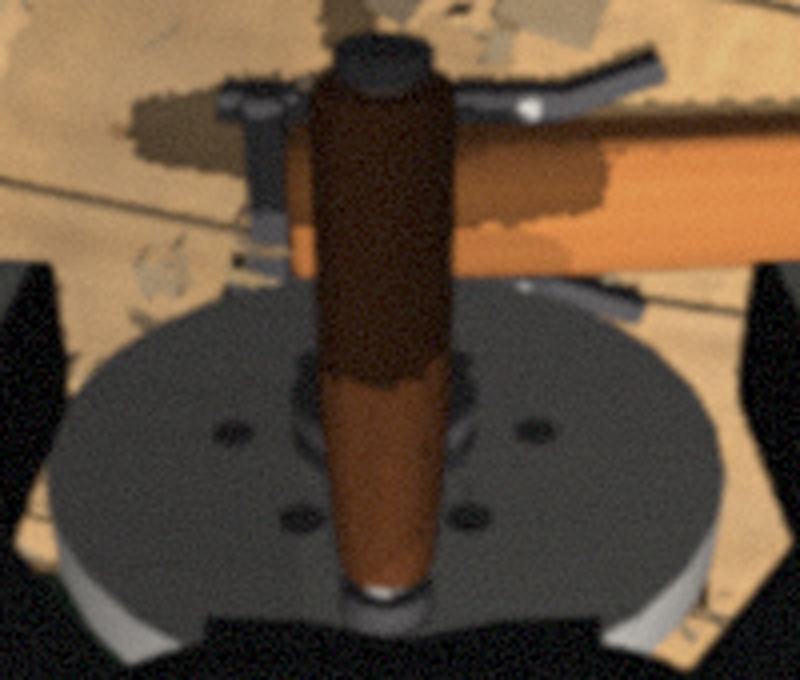

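```bash
python3 - <<'E'
from cell import arm
from h import *
s=arm.state(); I=arm.camera_info('wrist')
rt=R.from_quat(s['tcp_rot']).inv()
T=lambda x,y,z:(rt.apply(wpx2w(s,I,220+x/4,190+y/4,z)-s['eef_pos'])*1000).round(1)
print('wheel face bottom',T(385,283,.065))
print('bolts lower? ',[T(x,y,.11) for x,y in [(232,432),(535,432)]],[T(x,y,.16) for x,y in [(302,518),(468,518)]])
print('rim point left',T(50,470,.135))
for y,l,r in [(100,312,453),(200,314,452),(300,318,449),(400,322,446),(500,332,442),(570,343,436)]:
    print(y,T(l,y,.185),T(r,y,.185), 'w',T(r,y,.185)[1]-T(l,y,.185)[1])
s2=s
I2=arm.camera_info('wrist')
# earlier picture w10 pose
s0=dict(eef_pos=[.4347,-.1744,.3005],tcp_rot=s['tcp_rot'])
E
```

```text
wheel face bottom [-81.   -3.8 133.1]
bolts lower?  [array([-95.9, -39. ,  88.2]), array([-95.6,  31.5,  88.1])] [array([-78.4, -18.5,  38.1]), array([-78.3,  13.1,  38.1])]
rim point left [-89.7 -76.   63.2]
100 [ 18.2 -11.7  13. ] [18.2  7.5 13. ] w 19.2
200 [  2.9 -11.8  13. ] [ 3.   7.6 13. ] w 19.4
300 [-13.6 -11.8  13. ] [-13.6   7.5  13. ] w 19.3
400 [-31.8 -11.7  13.1] [-31.8   7.3  13. ] w 19.0
500 [-52.3 -10.8  13.1] [-52.3   7.1  13.1] w 17.9
570 [-68.4  -9.4  13.1] [-68.4   6.3  13.1] w 15.7
```

{"fn": "carry_out", "kwargs": {
  "motion": [
    [[1,-1.5,17],[0,0,0],1],
    [[0,0,16],[0,0,0],1],
    [[0,0,0],[0,0,0],1],
    [[0,0,0],[0,0,0],0.0],
    [[0,0,0],[0,0,0],0.0]
  ],
  "grip_force": 40
}}

```text
time: 13.95
eef_pos: [0.4359, -0.1731, 0.1653]
tcp_rot: [-0.073, 0.997, -0.001, 0.001]
ft_force: [0.3, 0.3, -0.7]
finger_gap: 0.691
```

{"fn": "carry_out", "kwargs": {
  "motion": [
    [[0,0,0],[0,0,0],-1],
    [[0,0,0],[0,0,0],-1],
    [[0,0,0],[0,0,0],-1],
    [[0,0,0],[0,0,0],-1],
    [[0,0,0],[0,0,0],-1]
  ],
  "grip_force": 50
}}

```text
time: 14.45
eef_pos: [0.435, -0.1729, 0.1641]
tcp_rot: [-0.073, 0.997, -0.0, 0.0]
ft_force: [-0.6, 0.0, 3.4]
finger_gap: 0.219
```

```bash
python3 - <<'E'
from cell import arm
from h import *
s=arm.state(); rep(s); print(s['moment'])
p,d=arm.capture('wrist'); cv2.imwrite('pics/w12.png',p[:,:,::-1])
E
```

```text
t 14.45 p [ 0.435  -0.1729  0.1641] xang -171.6 zdir [ 8.e-04 -4.e-04 -1.e+00] F [-0.59  0.01  3.37] gap 0.219 j [-0.378  0.204 -0.396  0.969 -0.    -0.525]
[-0.00337465  0.02229071  0.06147479]
```

View pics/w12.png

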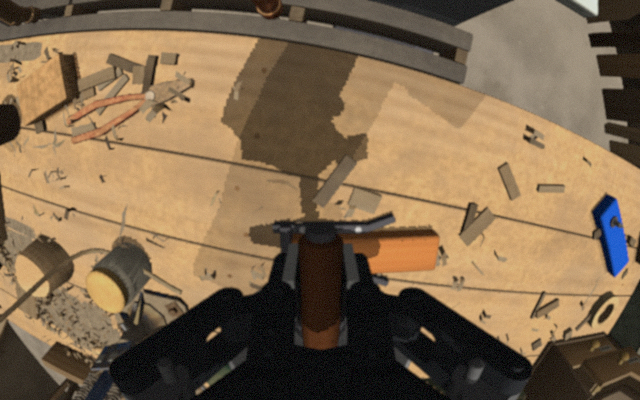

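The handle is gripped (18.6 mm gap). Next I'll trace a full circle of 50 mm radius with no tool rotation, 4° per row, reading the force while the wheel is moving.

```bash
cat >> h.py <<'E'
def circ(t0,t1,step,y=0.0,z=0.0):
    """print rows tool [0,dy,dz] from t0 to t1 deg (ccw +), 5 rows/call; rounding error carried"""
    n=int(round(abs(t1-t0)/step)); ts=np.radians(np.linspace(t0,t1,n+1)); r=50
    Y=r*np.sin(ts)-r*np.sin(ts[0]); Zt=-(r*np.cos(ts)-r*np.cos(ts[0])); ay=az=0; out=[]
    for i in range(1,n+1):
        dy=round(Y[i]-ay,1); dz=round(Zt[i]-az,1); ay+=dy; az+=dz; out.append((dy,dz))
    for k in range(0,n,5): print(round(np.degrees(ts[min(k+5,n)])),out[k:k+5])
E
python3 -c "
from h import *
circ(0,360,4)"
```

```text
20 [(np.float64(3.5), np.float64(0.1)), (np.float64(3.5), np.float64(0.4)), (np.float64(3.4), np.float64(0.6)), (np.float64(3.4), np.float64(0.8)), (np.float64(3.3), np.float64(1.1))]
40 [(np.float64(3.2), np.float64(1.3)), (np.float64(3.2), np.float64(1.6)), (np.float64(3.0), np.float64(1.7)), (np.float64(2.9), np.float64(1.9)), (np.float64(2.7), np.float64(2.2))]
60 [(np.float64(2.6), np.float64(2.3)), (np.float64(2.5), np.float64(2.5)), (np.float64(2.2), np.float64(2.7)), (np.float64(2.1), np.float64(2.8)), (np.float64(1.8), np.float64(3.0))]
80 [(np.float64(1.6), np.float64(3.1)), (np.float64(1.5), np.float64(3.2)), (np.float64(1.2), np.float64(3.2)), (np.float64(0.9), np.float64(3.4)), (np.float64(0.7), np.float64(3.4))]
100 [(np.float64(0.5), np.float64(3.5)), (np.float64(0.3), np.float64(3.5)), (np.float64(-0.0), np.float64(3.4)), (np.float64(-0.3), np.float64(3.5)), (np.float64(-0.5), np.float64(3.5))]
120 [(np.float64(-0.7), np.float64(3.4)), (np.float64(-0.9), np.float64(3.4)), (np.float64(-1.2), np.float64(3.2)), (np.float64(-1.5), np.float64(3.2)), (np.float64(-1.6), np.f
[... 1615 characters left out ...]
 np.float64(-3.4)), (np.float64(1.2), np.float64(-3.2)), (np.float64(1.5), np.float64(-3.2)), (np.float64(1.6), np.float64(-3.1))]
320 [(np.float64(1.8), np.float64(-3.0)), (np.float64(2.1), np.float64(-2.8)), (np.float64(2.2), np.float64(-2.7)), (np.float64(2.5), np.float64(-2.5)), (np.float64(2.6), np.float64(-2.3))]
340 [(np.float64(2.7), np.float64(-2.2)), (np.float64(2.9), np.float64(-1.9)), (np.float64(3.0), np.float64(-1.7)), (np.float64(3.2), np.float64(-1.6)), (np.float64(3.2), np.float64(-1.3))]
360 [(np.float64(3.3), np.float64(-1.1)), (np.float64(3.4), np.float64(-0.8)), (np.float64(3.4), np.float64(-0.6)), (np.float64(3.5), np.float64(-0.4)), (np.float64(3.5), np.float64(-0.1))]
```

{"fn": "carry_out", "kwargs": {
  "motion": [
    [[0,3.5,0.1],[0,0,0],-1],
    [[0,3.5,0.4],[0,0,0],-1],
    [[0,3.4,0.6],[0,0,0],-1],
    [[0,3.4,0.8],[0,0,0],-1],
    [[0,3.3,1.1],[0,0,0],-1]
  ]
}}

```text
time: 15.0
eef_pos: [0.4329, -0.1586, 0.1617]
tcp_rot: [-0.072, 0.997, -0.004, 0.001]
ft_force: [-1.1, -7.2, 7.6]
finger_gap: 0.218
```

```bash
python3 - <<'E'
from cell import arm
from h import *
s=arm.state(); rep(s)
E
```

```text
t 15.0 p [ 0.4329 -0.1586  0.1617] xang -171.7 zdir [ 0.0015 -0.0069 -1.    ] F [-1.11 -7.21  7.59] gap 0.218 j [-0.347  0.193 -0.419  0.955 -0.006 -0.492]
```

{"fn": "carry_out", "kwargs": {
  "motion": [
    [[0,3.2,0.8],[0,0,0],-1],
    [[0,3.2,1.1],[0,0,0],-1],
    [[0,3.0,1.7],[0,0,0],-1],
    [[0,2.9,1.9],[0,0,0],-1],
    [[0,2.7,2.2],[0,0,0],-1]
  ]
}}

```text
time: 15.5
eef_pos: [0.4306, -0.1433, 0.1537]
tcp_rot: [-0.072, 0.997, -0.003, 0.0]
ft_force: [-0.4, -6.5, 4.9]
finger_gap: 0.217
```

{"fn": "carry_out", "kwargs": {
  "motion": [
    [[0,2.6,2.3],[0,0,0],-1],
    [[0,2.5,2.5],[0,0,0],-1],
    [[0,2.2,2.7],[0,0,0],-1],
    [[0,2.1,2.8],[0,0,0],-1],
    [[0,1.8,3.0],[0,0,0],-1]
  ]
}}

```text
time: 16.0
eef_pos: [0.4289, -0.1315, 0.1402]
tcp_rot: [-0.073, 0.997, -0.002, 0.0]
ft_force: [-0.9, -4.6, 4.5]
finger_gap: 0.216
```

{"fn": "carry_out", "kwargs": {
  "motion": [
    [[0,1.6,3.1],[0,0,0],-1],
    [[0,1.5,3.2],[0,0,0],-1],
    [[0,1.2,3.2],[0,0,0],-1],
    [[0,0.9,3.4],[0,0,0],-1],
    [[0,0.7,3.4],[0,0,0],-1]
  ]
}}

```text
time: 16.5
eef_pos: [0.4279, -0.1251, 0.1238]
tcp_rot: [-0.073, 0.997, -0.001, 0.0]
ft_force: [-1.2, -3.5, 4.3]
finger_gap: 0.215
```

```bash
python3 - <<'E'
from cell import arm
from h import *
s=arm.state(); rep(s)
E
```

```text
t 16.5 p [ 0.4279 -0.1251  0.1238] xang -171.64 zdir [ 0.001  -0.0028 -1.    ] F [-1.15 -3.52  4.27] gap 0.215 j [-0.283  0.204 -0.515  0.85  -0.002 -0.429]
```

{"fn": "carry_out", "kwargs": {
  "motion": [
    [[0,0.5,3.5],[0,0,0],-1],
    [[0,0.3,3.5],[0,0,0],-1],
    [[0,0,3.4],[0,0,0],-1],
    [[0,-0.3,3.5],[0,0,0],-1],
    [[0,-0.5,3.5],[0,0,0],-1]
  ]
}}

```text
time: 17.0
eef_pos: [0.4279, -0.1248, 0.106]
tcp_rot: [-0.073, 0.997, -0.001, 0.0]
ft_force: [0.2, -4.4, 5.2]
finger_gap: 0.214
```

{"fn": "carry_out", "kwargs": {
  "motion": [
    [[0,-0.7,3.4],[0,0,0],-1],
    [[0,-0.9,3.4],[0,0,0],-1],
    [[0,-1.2,3.2],[0,0,0],-1],
    [[0,-1.5,3.2],[0,0,0],-1],
    [[0,-1.6,3.1],[0,0,0],-1]
  ]
}}

```text
time: 17.5
eef_pos: [0.4287, -0.1304, 0.0897]
tcp_rot: [-0.073, 0.997, -0.0, 0.0]
ft_force: [-0.9, -2.8, 6.3]
finger_gap: 0.221
```

{"fn": "carry_out", "kwargs": {
  "motion": [
    [[0,-1.8,3.0],[0,0,0],-1],
    [[0,-2.1,2.8],[0,0,0],-1],
    [[0,-2.2,2.7],[0,0,0],-1],
    [[0,-2.5,2.5],[0,0,0],-1],
    [[0,-2.6,2.3],[0,0,0],-1]
  ]
}}

```text
time: 18.0
eef_pos: [0.4303, -0.141, 0.0764]
tcp_rot: [-0.073, 0.997, 0.0, 0.0]
ft_force: [-1.0, -1.5, 7.0]
finger_gap: 0.214
```

```bash
python3 - <<'E'
from cell import arm
from h import *
s=arm.state(); rep(s)
p,d=arm.capture('scene'); crop(np.ascontiguousarray(p[:,:,::-1]),270,100,430,220,5,'pics/s13.png')
E
```

```text
t 18.0 p [ 0.4303 -0.141   0.0764] xang -171.6 zdir [ 7.e-04  2.e-04 -1.e+00] F [-0.97 -1.49  6.98] gap 0.214 j [-0.317  0.268 -0.573  0.728  0.    -0.464]
```

View pics/s13.png

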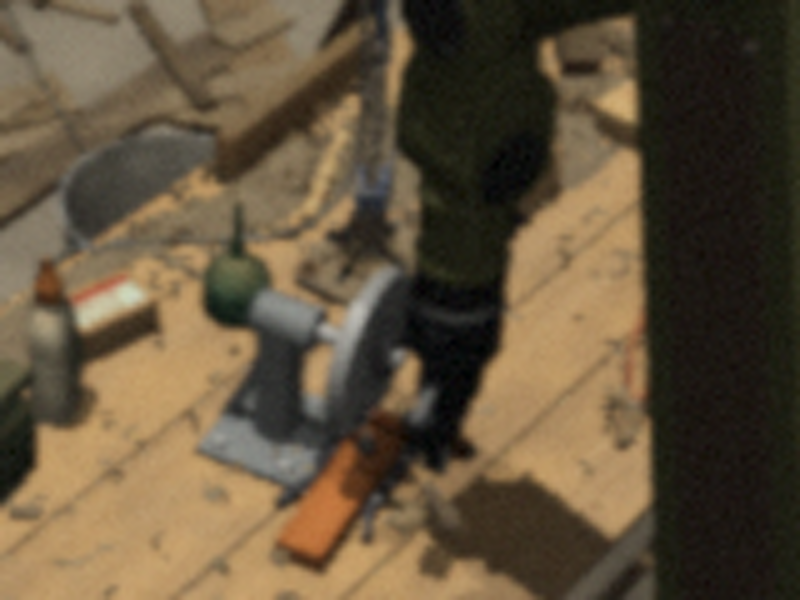

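{"fn": "carry_out", "kwargs": {
  "motion": [
    [[0,-2.7,2.2],[0,0,0],-1],
    [[0,-2.9,1.9],[0,0,0],-1],
    [[0,-3.0,1.7],[0,0,0],-1],
    [[0,-3.2,1.6],[0,0,0],-1],
    [[0,-3.2,1.3],[0,0,0],-1]
  ]
}}

```text
time: 18.55
eef_pos: [0.4324, -0.1552, 0.0676]
tcp_rot: [-0.073, 0.997, 0.001, 0.0]
ft_force: [0.0, 0.5, 6.9]
finger_gap: 0.214
```

{"fn": "carry_out", "kwargs": {
  "motion": [
    [[0,-3.3,1.1],[0,0,0],-1],
    [[0,-3.4,0.8],[0,0,0],-1],
    [[0,-3.4,0.6],[0,0,0],-1],
    [[0,-3.5,0.4],[0,0,0],-1],
    [[0,-3.5,0.1],[0,0,0],-1]
  ]
}}

```text
time: 19.05
eef_pos: [0.4348, -0.1717, 0.0643]
tcp_rot: [-0.074, 0.997, 0.001, 0.0]
ft_force: [1.8, 2.5, 1.7]
finger_gap: 0.215
```

{"fn": "carry_out", "kwargs": {
  "motion": [
    [[0,-3.5,-0.1],[0,0,0],-1],
    [[0,-3.5,-0.4],[0,0,0],-1],
    [[0,-3.4,-0.6],[0,0,0],-1],
    [[0,-3.4,-0.8],[0,0,0],-1],
    [[0,-3.3,-1.1],[0,0,0],-1]
  ]
}}

```text
time: 19.55
eef_pos: [0.4374, -0.1899, 0.0674]
tcp_rot: [-0.073, 0.997, 0.0, 0.0]
ft_force: [4.8, 1.4, -5.9]
finger_gap: 0.215
```

{"fn": "carry_out", "kwargs": {
  "motion": [
    [[0,-3.2,-1.3],[0,0,0],-1],
    [[0,-3.2,-1.6],[0,0,0],-1],
    [[0,-3.0,-1.7],[0,0,0],-1],
    [[0,-2.9,-1.9],[0,0,0],-1],
    [[0,-2.7,-2.2],[0,0,0],-1]
  ]
}}

```text
time: 20.05
eef_pos: [0.4397, -0.2053, 0.0763]
tcp_rot: [-0.073, 0.997, -0.001, 0.0]
ft_force: [5.0, 0.6, -6.4]
finger_gap: 0.219
```

```bash
cat > data.py <<'E'
import numpy as np
# t, x,y,z, Fx,Fy,Fz
D=np.array([
[15.0,.4329,-.1586,.1617,-1.1,-7.2,7.6],
[15.5,.4306,-.1433,.1537,-.4,-6.5,4.9],
[16.0,.4289,-.1315,.1402,-.9,-4.6,4.5],
[16.5,.4279,-.1251,.1238,-1.2,-3.5,4.3],
[17.0,.4279,-.1248,.1060,.2,-4.4,5.2],
[17.5,.4287,-.1304,.0897,-.9,-2.8,6.3],
[18.0,.4303,-.1410,.0764,-1.0,-1.5,7.0]])
E
python3 - <<'E'
from cell import arm
from h import *
s=arm.state(); rep(s)
E
```

```text
t 20.05 p [ 0.4397 -0.2053  0.0763] xang -171.62 zdir [ 4.0e-04 -1.1e-03 -1.0e+00] F [ 5.05  0.58 -6.36] gap 0.219 j [-0.436  0.317 -0.5    0.754 -0.001 -0.583]
```

{"fn": "carry_out", "kwargs": {
  "motion": [
    [[0,-2.6,-2.3],[0,0,0],-1],
    [[0,-2.5,-2.5],[0,0,0],-1],
    [[0,-2.2,-2.7],[0,0,0],-1],
    [[0,-2.1,-2.8],[0,0,0],-1],
    [[0,-1.8,-3.0],[0,0,0],-1]
  ]
}}

```text
time: 20.55
eef_pos: [0.4414, -0.2166, 0.0897]
tcp_rot: [-0.073, 0.997, -0.001, 0.0]
ft_force: [5.6, -0.8, -6.9]
finger_gap: 0.214
```

{"fn": "carry_out", "kwargs": {
  "motion": [
    [[0,-1.6,-3.1],[0,0,0],-1],
    [[0,-1.5,-3.2],[0,0,0],-1],
    [[0,-1.2,-3.2],[0,0,0],-1],
    [[0,-0.9,-3.4],[0,0,0],-1],
    [[0,-0.7,-3.4],[0,0,0],-1]
  ]
}}

```text
time: 21.05
eef_pos: [0.4423, -0.2224, 0.106]
tcp_rot: [-0.073, 0.997, -0.001, 0.0]
ft_force: [4.6, -1.9, -7.1]
finger_gap: 0.216
```

{"fn": "carry_out", "kwargs": {
  "motion": [
    [[0,-0.5,-3.5],[0,0,0],-1],
    [[0,-0.3,-3.5],[0,0,0],-1],
    [[0,0,-3.4],[0,0,0],-1],
    [[0,0.3,-3.5],[0,0,0],-1],
    [[0,0.5,-3.5],[0,0,0],-1]
  ]
}}

```text
time: 21.55
eef_pos: [0.4423, -0.2225, 0.1234]
tcp_rot: [-0.073, 0.997, -0.001, 0.0]
ft_force: [5.9, -0.9, -7.3]
finger_gap: 0.218
```

{"fn": "carry_out", "kwargs": {
  "motion": [
    [[0,0.7,-3.4],[0,0,0],-1],
    [[0,0.9,-3.4],[0,0,0],-1],
    [[0,1.2,-3.2],[0,0,0],-1],
    [[0,1.5,-3.2],[0,0,0],-1],
    [[0,1.6,-3.1],[0,0,0],-1]
  ]
}}

```text
time: 22.05
eef_pos: [0.4414, -0.2167, 0.1395]
tcp_rot: [-0.073, 0.997, -0.001, 0.0]
ft_force: [5.8, -1.8, -7.9]
finger_gap: 0.216
```

{"fn": "carry_out", "kwargs": {
  "motion": [
    [[0,1.8,-3.0],[0,0,0],-1],
    [[0,2.1,-2.8],[0,0,0],-1],
    [[0,2.2,-2.7],[0,0,0],-1],
    [[0,2.5,-2.5],[0,0,0],-1],
    [[0,2.6,-2.3],[0,0,0],-1]
  ]
}}

```text
time: 22.55
eef_pos: [0.4399, -0.206, 0.1527]
tcp_rot: [-0.073, 0.997, -0.002, 0.0]
ft_force: [5.7, -3.2, -8.5]
finger_gap: 0.213
```

{"fn": "carry_out", "kwargs": {
  "motion": [
    [[0,2.7,-2.2],[0,0,0],-1],
    [[0,2.9,-1.9],[0,0,0],-1],
    [[0,3.0,-1.7],[0,0,0],-1],
    [[0,3.2,-1.6],[0,0,0],-1],
    [[0,3.2,-1.3],[0,0,0],-1]
  ]
}}

```text
time: 23.05
eef_pos: [0.4377, -0.1919, 0.1614]
tcp_rot: [-0.073, 0.997, -0.002, 0.0]
ft_force: [6.2, -5.0, -10.4]
finger_gap: 0.216
```

{"fn": "carry_out", "kwargs": {
  "motion": [
    [[0,3.3,-1.1],[0,0,0],-1],
    [[0,3.4,-0.8],[0,0,0],-1],
    [[0,3.4,-0.6],[0,0,0],-1],
    [[0,3.5,-0.4],[0,0,0],-1],
    [[0,3.5,-0.1],[0,0,0],-1]
  ]
}}

```text
time: 23.55
eef_pos: [0.4354, -0.1762, 0.1648]
tcp_rot: [-0.072, 0.997, -0.004, 0.0]
ft_force: [5.0, -8.7, -7.0]
finger_gap: 0.216
```

```bash
cat >> data.py <<'E'
D=np.vstack([D,[
[18.55,.4324,-.1552,.0676,0,.5,6.9],
[19.05,.4348,-.1717,.0643,1.8,2.5,1.7],
[19.55,.4374,-.1899,.0674,4.8,1.4,-5.9],
[20.05,.4397,-.2053,.0763,5.0,.6,-6.4],
[20.55,.4414,-.2166,.0897,5.6,-.8,-6.9],
[21.05,.4423,-.2224,.1060,4.6,-1.9,-7.1],
[21.55,.4423,-.2225,.1234,5.9,-.9,-7.3],
[22.05,.4414,-.2167,.1395,5.8,-1.8,-7.9],
[22.55,.4399,-.2060,.1527,5.7,-3.2,-8.5],
[23.05,.4377,-.1919,.1614,6.2,-5.0,-10.4],
[23.55,.4354,-.1762,.1648,5.0,-8.7,-7.0]]])
E
cat > fit.py <<'E'
from data import D; import numpy as np
from scipy.optimize import least_squares
psi=np.radians(8.4); ey=np.array([-np.sin(psi),np.cos(psi)])
Y=D[:,1:3]@ey; Zz=D[:,3]
g=least_squares(lambda p: np.hypot(Y-p[0],Zz-p[1])-p[2],[Y.mean(),Zz.mean(),.05]); print('circle',g.x, 'res mm',(g.fun*1000).round(1))
yc,zc,r=g.x; th=np.arctan2(Y-yc,Zz-zc); Fy=D[:,4:6]@ey
T=-(Fy*np.cos(th)-D[:,6]*np.sin(th))*.05; Rad=Fy*np.sin(th)+D[:,6]*np.cos(th)
def fit(T,th,lab,cols):
    A=np.c_[np.ones_like(th),np.sin(th),np.cos(th)]
    x,*_=np.linalg.lstsq(A,T,rcond=None); W=np.hypot(x[1],x[2]); phi=np.arctan2(-x[2],-x[1]); print(lab,'fric',x[0].round(3),'W',W.round(3),'phi',np.degrees(phi).round(1),'handle target',(180-np.degrees(phi)).round(1)%360,'res',(T-A@x).round(3), 'rms',np.std(T-A@x).round(3))
fit(T,th,'all',0); 
print(np.c_[np.degrees(th).round(0)%360,T.round(3),Rad.round(1)])
# with const force bias Fy0,Fz0 : regress T vs also skip first pts
fit(T[2:],th[2:],'skip2',0)
E
python3 fit.py
```

```text
circle [-0.23537658  0.11444256  0.0500924 ] res mm [-0.4 -0.2 -0.3 -0.1  0.   0.2  0.3  0.3  0.1 -0.3 -0.3 -0.2 -0.1  0.1
  0.1  0.2  0.3  0.3]
all fric 0.296 W 0.165 phi -74.0 handle target 254.0 res [ 0.014  0.009 -0.032 -0.039 -0.005  0.031  0.033  0.019 -0.021 -0.031
 -0.003  0.003  0.014  0.006 -0.007 -0.018  0.001  0.027] rms 0.021
[[ 1.80e+01  4.48e-01  5.10e+00]
 [ 3.80e+01  4.02e-01 -1.00e-01]
 [ 5.90e+01  3.07e-01 -1.50e+00]
 [ 7.90e+01  2.42e-01 -2.40e+00]
 [ 1.00e+02  2.19e-01 -5.20e+00]
 [ 1.19e+02  2.09e-01 -5.40e+00]
 [ 1.39e+02  1.79e-01 -6.20e+00]
 [ 1.58e+02  1.51e-01 -6.20e+00]
 [ 1.78e+02  1.14e-01 -1.60e+00]
 [ 1.99e+02  1.29e-01  5.30e+00]
 [ 2.20e+02  2.00e-01  5.00e+00]
 [ 2.40e+02  2.60e-01  4.80e+00]
 [ 2.60e+02  3.28e-01  3.70e+00]
 [ 2.80e+02  3.75e-01  4.00e-01]
 [ 3.00e+02  4.08e-01 -1.70e+00]
 [ 3.19e+02  4.28e-01 -3.90e+00]
 [ 3.39e+02  4.62e-01 -7.50e+00]
 [ 3.57e+02  4.84e-01 -6.50e+00]]
skip2 fric 0.294 W 0.163 phi -73.1 handle target 253.1 res [-0.027 -0.035 -0.002  0.033  0.033  0.019 -0.023 -0.033 -0.005  0.002
  0.014  0.006 -0.005 -0.015  0.006  0.032] rms 0.022
```

The single-direction fit gives friction of 0.296 and W of 0.165 N m, with the handle target at ≈253–254°. I'll check this with a clockwise turn, so friction flips sign and the systematic part cancels.

{"fn": "carry_out", "kwargs": {
  "motion": [
    [[0,-3.5,0.1],[0,0,0],-1],
    [[0,-3.5,0.4],[0,0,0],-1],
    [[0,-3.4,0.6],[0,0,0],-1],
    [[0,-3.4,0.8],[0,0,0],-1],
    [[0,-3.3,1.1],[0,0,0],-1]
  ]
}}

```text
time: 24.05
eef_pos: [0.4374, -0.1894, 0.1619]
tcp_rot: [-0.073, 0.997, 0.001, 0.0]
ft_force: [3.2, 3.3, -0.9]
finger_gap: 0.216
```

{"fn": "carry_out", "kwargs": {
  "motion": [
    [[0,-3.2,1.3],[0,0,0],-1],
    [[0,-3.2,1.6],[0,0,0],-1],
    [[0,-3.0,1.7],[0,0,0],-1],
    [[0,-2.9,1.9],[0,0,0],-1],
    [[0,-2.7,2.2],[0,0,0],-1]
  ]
}}

```text
time: 24.55
eef_pos: [0.4397, -0.2048, 0.1533]
tcp_rot: [-0.073, 0.997, -0.0, 0.0]
ft_force: [2.7, 2.5, 2.1]
finger_gap: 0.216
```

{"fn": "carry_out", "kwargs": {
  "motion": [
    [[0,-2.6,2.3],[0,0,0],-1],
    [[0,-2.5,2.5],[0,0,0],-1],
    [[0,-2.2,2.7],[0,0,0],-1],
    [[0,-2.1,2.8],[0,0,0],-1],
    [[0,-1.8,3.0],[0,0,0],-1]
  ]
}}

```text
time: 25.05
eef_pos: [0.4413, -0.2163, 0.1398]
tcp_rot: [-0.073, 0.997, -0.001, 0.0]
ft_force: [4.2, 1.0, 4.1]
finger_gap: 0.216
```

{"fn": "carry_out", "kwargs": {
  "motion": [
    [[0,-1.6,3.1],[0,0,0],-1],
    [[0,-1.5,3.2],[0,0,0],-1],
    [[0,-1.2,3.2],[0,0,0],-1],
    [[0,-0.9,3.4],[0,0,0],-1],
    [[0,-0.7,3.4],[0,0,0],-1]
  ]
}}

```text
time: 25.55
eef_pos: [0.4423, -0.2223, 0.1234]
tcp_rot: [-0.073, 0.997, -0.001, 0.0]
ft_force: [3.8, -2.1, 5.2]
finger_gap: 0.216
```

{"fn": "carry_out", "kwargs": {
  "motion": [
    [[0,-0.5,3.5],[0,0,0],-1],
    [[0,-0.3,3.5],[0,0,0],-1],
    [[0,0,3.4],[0,0,0],-1],
    [[0,0.3,3.5],[0,0,0],-1],
    [[0,0.5,3.5],[0,0,0],-1]
  ]
}}

```text
time: 26.05
eef_pos: [0.4423, -0.2224, 0.106]
tcp_rot: [-0.073, 0.997, -0.001, 0.0]
ft_force: [3.3, -2.8, 5.0]
finger_gap: 0.22
```

{"fn": "carry_out", "kwargs": {
  "motion": [
    [[0,0.7,3.4],[0,0,0],-1],
    [[0,0.9,3.4],[0,0,0],-1],
    [[0,1.2,3.2],[0,0,0],-1],
    [[0,1.5,3.2],[0,0,0],-1],
    [[0,1.6,3.1],[0,0,0],-1]
  ]
}}

```text
time: 26.55
eef_pos: [0.4414, -0.2167, 0.0897]
tcp_rot: [-0.073, 0.997, -0.001, 0.0]
ft_force: [3.2, -4.7, 5.5]
finger_gap: 0.218
```

{"fn": "carry_out", "kwargs": {
  "motion": [
    [[0,1.8,3.0],[0,0,0],-1],
    [[0,2.1,2.8],[0,0,0],-1],
    [[0,2.2,2.7],[0,0,0],-1],
    [[0,2.5,2.5],[0,0,0],-1],
    [[0,2.6,2.3],[0,0,0],-1]
  ]
}}

```text
time: 27.05
eef_pos: [0.4399, -0.2061, 0.0765]
tcp_rot: [-0.073, 0.997, -0.002, 0.0]
ft_force: [3.4, -5.8, 4.0]
finger_gap: 0.215
```

{"fn": "carry_out", "kwargs": {
  "motion": [
    [[0,2.7,2.2],[0,0,0],-1],
    [[0,2.9,1.9],[0,0,0],-1],
    [[0,3.0,1.7],[0,0,0],-1],
    [[0,3.2,1.6],[0,0,0],-1],
    [[0,3.2,1.3],[0,0,0],-1]
  ]
}}

```text
time: 27.55
eef_pos: [0.4378, -0.1918, 0.0678]
tcp_rot: [-0.073, 0.997, -0.003, 0.0]
ft_force: [3.3, -6.9, 4.1]
finger_gap: 0.215
```

{"fn": "carry_out", "kwargs": {
  "motion": [
    [[0,3.3,1.1],[0,0,0],-1],
    [[0,3.4,0.8],[0,0,0],-1],
    [[0,3.4,0.6],[0,0,0],-1],
    [[0,3.5,0.4],[0,0,0],-1],
    [[0,3.5,0.1],[0,0,0],-1]
  ]
}}

```text
time: 28.05
eef_pos: [0.4353, -0.1752, 0.0645]
tcp_rot: [-0.073, 0.997, -0.003, 0.0]
ft_force: [4.3, -8.5, -1.0]
finger_gap: 0.214
```

{"fn": "carry_out", "kwargs": {
  "motion": [
    [[0,3.5,-0.1],[0,0,0],-1],
    [[0,3.5,-0.4],[0,0,0],-1],
    [[0,3.4,-0.6],[0,0,0],-1],
    [[0,3.4,-0.8],[0,0,0],-1],
    [[0,3.3,-1.1],[0,0,0],-1]
  ]
}}

```text
time: 28.55
eef_pos: [0.4327, -0.1579, 0.0671]
tcp_rot: [-0.073, 0.997, -0.002, -0.0]
ft_force: [5.7, -7.9, -3.0]
finger_gap: 0.213
```

{"fn": "carry_out", "kwargs": {
  "motion": [
    [[0,3.2,-1.3],[0,0,0],-1],
    [[0,3.2,-1.6],[0,0,0],-1],
    [[0,3.0,-1.7],[0,0,0],-1],
    [[0,2.9,-1.9],[0,0,0],-1],
    [[0,2.7,-2.2],[0,0,0],-1]
  ]
}}

```text
time: 29.05
eef_pos: [0.4304, -0.1426, 0.0756]
tcp_rot: [-0.073, 0.997, -0.002, -0.0]
ft_force: [5.4, -6.3, -4.8]
finger_gap: 0.219
```

{"fn": "carry_out", "kwargs": {
  "motion": [
    [[0,2.6,-2.3],[0,0,0],-1],
    [[0,2.5,-2.5],[0,0,0],-1],
    [[0,2.2,-2.7],[0,0,0],-1],
    [[0,2.1,-2.8],[0,0,0],-1],
    [[0,1.8,-3.0],[0,0,0],-1]
  ]
}}

```text
time: 29.55
eef_pos: [0.4288, -0.1312, 0.0888]
tcp_rot: [-0.073, 0.997, -0.002, -0.0]
ft_force: [7.1, -5.9, -6.1]
finger_gap: 0.216
```

{"fn": "carry_out", "kwargs": {
  "motion": [
    [[0,1.6,-3.1],[0,0,0],-1],
    [[0,1.5,-3.2],[0,0,0],-1],
    [[0,1.2,-3.2],[0,0,0],-1],
    [[0,0.9,-3.4],[0,0,0],-1],
    [[0,0.7,-3.4],[0,0,0],-1]
  ]
}}

```text
time: 30.05
eef_pos: [0.4278, -0.125, 0.105]
tcp_rot: [-0.073, 0.997, -0.001, -0.0]
ft_force: [7.5, -5.3, -5.8]
finger_gap: 0.213
```

{"fn": "carry_out", "kwargs": {
  "motion": [
    [[0,0.5,-3.5],[0,0,0],-1],
    [[0,0.3,-3.5],[0,0,0],-1],
    [[0,0,-3.4],[0,0,0],-1],
    [[0,-0.3,-3.5],[0,0,0],-1],
    [[0,-0.5,-3.5],[0,0,0],-1]
  ]
}}

```text
time: 30.55
eef_pos: [0.4277, -0.1247, 0.1222]
tcp_rot: [-0.073, 0.997, -0.001, -0.0]
ft_force: [7.5, -4.7, -6.5]
finger_gap: 0.214
```

{"fn": "carry_out", "kwargs": {
  "motion": [
    [[0,-0.7,-3.4],[0,0,0],-1],
    [[0,-0.9,-3.4],[0,0,0],-1],
    [[0,-1.2,-3.2],[0,0,0],-1],
    [[0,-1.5,-3.2],[0,0,0],-1],
    [[0,-1.6,-3.1],[0,0,0],-1]
  ]
}}

```text
time: 31.05
eef_pos: [0.4285, -0.1299, 0.1382]
tcp_rot: [-0.073, 0.997, 0.0, -0.0]
ft_force: [7.4, -2.1, -7.8]
finger_gap: 0.218
```

{"fn": "carry_out", "kwargs": {
  "motion": [
    [[0,-1.8,-3.0],[0,0,0],-1],
    [[0,-2.1,-2.8],[0,0,0],-1],
    [[0,-2.2,-2.7],[0,0,0],-1],
    [[0,-2.5,-2.5],[0,0,0],-1],
    [[0,-2.6,-2.3],[0,0,0],-1]
  ]
}}

```text
time: 31.55
eef_pos: [0.43, -0.1401, 0.1514]
tcp_rot: [-0.074, 0.997, 0.001, -0.0]
ft_force: [8.1, 0.8, -6.3]
finger_gap: 0.22
```

{"fn": "carry_out", "kwargs": {
  "motion": [
    [[0,-2.7,-2.2],[0,0,0],-1],
    [[0,-2.9,-1.9],[0,0,0],-1],
    [[0,-3.0,-1.7],[0,0,0],-1],
    [[0,-3.2,-1.6],[0,0,0],-1],
    [[0,-3.2,-1.3],[0,0,0],-1]
  ]
}}

```text
time: 32.05
eef_pos: [0.432, -0.154, 0.1603]
tcp_rot: [-0.074, 0.997, 0.002, -0.0]
ft_force: [8.0, 3.3, -1.5]
finger_gap: 0.215
```

{"fn": "carry_out", "kwargs": {
  "motion": [
    [[0,-3.3,-1.1],[0,0,0],-1],
    [[0,-3.4,-0.8],[0,0,0],-1],
    [[0,-3.4,-0.6],[0,0,0],-1],
    [[0,-3.5,-0.4],[0,0,0],-1],
    [[0,-3.5,-0.1],[0,0,0],-1]
  ]
}}

```text
time: 32.55
eef_pos: [0.4346, -0.1709, 0.164]
tcp_rot: [-0.074, 0.997, 0.002, 0.0]
ft_force: [5.4, 3.3, 4.3]
finger_gap: 0.213
```

```bash
cat >> data.py <<'E'
D2=np.array([
[24.05,.4374,-.1894,.1619,3.2,3.3,-.9],
[24.55,.4397,-.2048,.1533,2.7,2.5,2.1],
[25.05,.4413,-.2163,.1398,4.2,1.0,4.1],
[25.55,.4423,-.2223,.1234,3.8,-2.1,5.2],
[26.05,.4423,-.2224,.1060,3.3,-2.8,5.0],
[26.55,.4414,-.2167,.0897,3.2,-4.7,5.5],
[27.05,.4399,-.2061,.0765,3.4,-5.8,4.0],
[27.55,.4378,-.1918,.0678,3.3,-6.9,4.1],
[28.05,.4353,-.1752,.0645,4.3,-8.5,-1.0],
[28.55,.4327,-.1579,.0671,5.7,-7.9,-3.0],
[29.05,.4304,-.1426,.0756,5.4,-6.3,-4.8],
[29.55,.4288,-.1312,.0888,7.1,-5.9,-6.1],
[30.05,.4278,-.1250,.1050,7.5,-5.3,-5.8],
[30.55,.4277,-.1247,.1222,7.5,-4.7,-6.5],
[31.05,.4285,-.1299,.1382,7.4,-2.1,-7.8],
[31.55,.4300,-.1401,.1514,8.1,.8,-6.3],
[32.05,.4320,-.1540,.1603,8.0,3.3,-1.5],
[32.55,.4346,-.1709,.1640,5.4,3.3,4.3]])
E
cat > fit2.py <<'E'
from data import D,D2; import numpy as np
from scipy.optimize import least_squares
psi=np.radians(8.4); ey=np.array([-np.sin(psi),np.cos(psi)]); ex=np.array([np.cos(psi),np.sin(psi)])
def prep(D,c=None):
    Y=D[:,1:3]@ey; Z=D[:,3]
    th=np.arctan2(Y-c[0],Z-c[1]); Fy=D[:,4:6]@ey
    return th,-(Fy*np.cos(th)-D[:,6]*np.sin(th))*.05,Fy*np.sin(th)+D[:,6]*np.cos(th)
A_=np.vstack([D,D2]); Y=A_[:,1:3]@ey
g=least_squares(lambda p: np.hypot(Y-p[0],A_[:,3]-p[1])-p[2],[Y.mean(),.115,.05]); print('circle',g.x)
t1,T1,R1=prep(D,g.x); t2,T2,R2=prep(D2,g.x)
t2=t2[1:];T2=T2[1:]
def sol(t,T,s,lab):
    cols=[np.sin(t),np.cos(t)]
    if (s>0).any(): cols.append((s>0)*1.)
    if (s<0).any(): cols.append(-(s<0)*1.)
    A=np.c_[tuple(cols)]; x=np.linalg.lstsq(A,T,rcond=None)[0]; res=T-A@x
    W=np.hypot(x[0],x[1]); phi=np.degrees(np.arctan2(-x[1],-x[0])); print(lab,'W',W.round(3),'phi',phi.round(1),'target',(180-phi).round(1),'fric',x[2:].round(3),'rms',res.std().round(3)); return res
sol(t1,T1,np.ones(len(t1)),'ccw'); r=sol(t2,T2,-np.ones(len(t2)),'cw'); print(np.c_[np.degrees(t2).round()%360,T2.round(3),R2[1:].round(1),r.round(3)])
sol(np.r_[t1,t2],np.r_[T1,T2],np.r_[np.ones(len(t1)),-np.ones(len(t2))],'both')
E
python3 fit2.py
```

```text
circle [-0.23535021  0.11443122  0.05005927]
ccw W 0.165 phi -74.0 target 254.0 fric [0.296] rms 0.021Traceback (most recent call last):
  File "fit2.py", line 18, in <module>
    sol(t1,T1,np.ones(len(t1)),'ccw'); r=sol(t2,T2,-np.ones(len(t2)),'cw'); print(np.c_[np.degrees(t2).round()%360,T2.round(3),R2[1:].round(1),r.round(3)])
                                         ~~~^^^^^^^^^^^^^^^^^^^^^^^^^^^^^^
  File "fit2.py", line 15, in sol
    if (s<0).any(): cols.append(-(s<0)*1.)
                                ^^^^^^
TypeError: The numpy boolean negative, the `-` operator, is not supported, use the `~` operator or the logical_not function instead.
```

```bash
sed -i 's/-(s<0)\*1\./-1.*(s<0)/' fit2.py; python3 fit2.py
```

```text
circle [-0.23535021  0.11443122  0.05005927]
ccw W 0.165 phi -74.0 target 254.0 fric [0.296] rms 0.021
cw W 0.167 phi -78.2 target 258.2 fric [0.288] rms 0.018
[[ 3.21e+02 -1.47e-01  3.00e-01 -8.00e-03]
 [ 3.00e+02 -1.86e-01  1.80e+00 -1.10e-02]
 [ 2.80e+02 -2.32e-01  3.50e+00 -7.00e-03]
 [ 2.60e+02 -2.74e-01  2.40e+00  8.00e-03]
 [ 2.40e+02 -3.66e-01  1.70e+00 -2.60e-02]
 [ 2.21e+02 -3.67e-01  1.10e+00  2.30e-02]
 [ 2.01e+02 -4.15e-01 -1.10e+00  1.30e-02]
 [ 1.82e+02 -4.50e-01  1.30e+00  1.00e-03]
 [ 1.61e+02 -4.58e-01  1.00e-01 -3.00e-03]
 [ 1.41e+02 -4.24e-01 -7.00e-01  1.30e-02]
 [ 1.21e+02 -4.38e-01 -2.80e+00 -3.60e-02]
 [ 1.01e+02 -3.44e-01 -5.10e+00  8.00e-03]
 [ 8.10e+01 -2.77e-01 -6.70e+00  2.00e-02]
 [ 6.20e+01 -2.69e-01 -6.50e+00 -2.80e-02]
 [ 4.30e+01 -1.99e-01 -4.90e+00 -8.00e-03]
 [ 2.30e+01 -1.26e-01 -5.00e-01  2.50e-02]
 [ 3.00e+00 -1.11e-01  4.40e+00  1.50e-02]]
both W 0.166 phi -76.2 target 256.2 fric [0.296 0.288] rms 0.02
```

Both directions agree: ccw gives 254°, cw gives 258°, both together 256°, with W≈0.166 and friction≈0.29. I'll carry on clockwise to 256°.

{"fn": "carry_out", "kwargs": {
  "motion": [
    [[0,-3.5,0.1],[0,0,0],-1],
    [[0,-3.5,0.4],[0,0,0],-1],
    [[0,-3.4,0.6],[0,0,0],-1],
    [[0,-3.4,0.8],[0,0,0],-1],
    [[0,-3.3,1.1],[0,0,0],-1]
  ]
}}

```text
time: 33.05
eef_pos: [0.4373, -0.1888, 0.1616]
tcp_rot: [-0.074, 0.997, 0.001, 0.0]
ft_force: [4.5, 0.9, 7.3]
finger_gap: 0.213
```

{"fn": "carry_out", "kwargs": {
  "motion": [
    [[0,-3.2,1.3],[0,0,0],-1],
    [[0,-3.2,1.6],[0,0,0],-1],
    [[0,-3.0,1.7],[0,0,0],-1],
    [[0,-2.9,1.9],[0,0,0],-1],
    [[0,-2.7,2.2],[0,0,0],-1]
  ]
}}

```text
time: 33.55
eef_pos: [0.4396, -0.2046, 0.1531]
tcp_rot: [-0.073, 0.997, -0.0, 0.0]
ft_force: [4.1, -1.4, 6.6]
finger_gap: 0.212
```

{"fn": "carry_out", "kwargs": {
  "motion": [
    [[0,-2.6,2.3],[0,0,0],-1],
    [[0,-2.5,2.5],[0,0,0],-1],
    [[0,-2.2,2.7],[0,0,0],-1],
    [[0,-2.1,2.8],[0,0,0],-1],
    [[0,-1.8,3.0],[0,0,0],-1]
  ]
}}

```text
time: 34.05
eef_pos: [0.4413, -0.2161, 0.1397]
tcp_rot: [-0.073, 0.997, -0.001, 0.0]
ft_force: [3.9, -2.6, 5.9]
finger_gap: 0.217
```

{"fn": "carry_out", "kwargs": {
  "motion": [
    [[0,-1.6,3.1],[0,0,0],-1],
    [[0,-1.5,3.2],[0,0,0],-1],
    [[0,-1.2,3.2],[0,0,0],-1],
    [[0,-0.9,3.4],[0,0,0],-1],
    [[0,-0.7,3.4],[0,0,0],-1]
  ]
}}

```text
time: 34.55
eef_pos: [0.4422, -0.2222, 0.1233]
tcp_rot: [-0.073, 0.997, -0.001, 0.0]
ft_force: [3.6, -4.2, 6.1]
finger_gap: 0.217
```

{"fn": "carry_out", "kwargs": {
  "motion": [
    [[0,-0.5,3.5],[0,0,0],-1],
    [[0,-0.3,3.5],[0,0,0],-1],
    [[0,0,3.4],[0,0,0],-1],
    [[0,0.3,3.5],[0,0,0],-1],
    [[0,0.5,3.5],[0,0,0],-1]
  ]
}}

```text
time: 35.05
eef_pos: [0.4423, -0.2223, 0.106]
tcp_rot: [-0.073, 0.997, -0.001, 0.0]
ft_force: [4.0, -3.7, 4.5]
finger_gap: 0.215
```

{"fn": "carry_out", "kwargs": {
  "motion": [
    [[0,0.7,3.2],[0,0,0],-1],
    [[0,0,0],[0,0,0],-1],
    [[0,0,0],[0,0,0],-1]
  ]
}}

```text
time: 35.35
eef_pos: [0.4421, -0.2216, 0.1024]
tcp_rot: [-0.073, 0.997, -0.001, 0.0]
ft_force: [5.3, -4.4, 1.3]
finger_gap: 0.216
```

```bash
cat > ang.py <<'E'
from cell import arm
from h import *
s=arm.state(); rep(s)
psi=np.radians(8.4); ey=np.array([-np.sin(psi),np.cos(psi)])
print('theta',np.degrees(np.arctan2(s['eef_pos'][:2]@ey+.23535,s['eef_pos'][2]-.11443))%360)
E
python3 ang.py
```

```text
t 35.35 p [ 0.4421 -0.2216  0.1024] xang -171.62 zdir [ 4.0e-04 -1.8e-03 -1.0e+00] F [ 5.32 -4.42  1.31] gap 0.216 j [-0.464  0.302 -0.44   0.828 -0.001 -0.61 ]
theta 256.0372923121742
```

The handle stands at 256.0°. Last checks: that it is still, and that bar and grip are right.

{"fn": "carry_out", "kwargs": {
  "motion": [
    [[0,0,0],[0,0,0],-1],
    [[0,0,0],[0,0,0],-1],
    [[0,0,0],[0,0,0],-1],
    [[0,0,0],[0,0,0],-1],
    [[0,0,0],[0,0,0],-1]
  ]
}}

```text
time: 35.85
eef_pos: [0.4422, -0.2216, 0.1024]
tcp_rot: [-0.073, 0.997, -0.001, 0.0]
ft_force: [5.3, -4.4, 1.7]
finger_gap: 0.213
```

```bash
python3 ang.py; python3 - <<'E'
from cell import arm
from h import *
p,d=arm.capture('top'); crop(np.ascontiguousarray(p[:,:,::-1]),310,140,410,220,7,'pics/t20.png')
p,d=arm.capture('wrist'); cv2.imwrite('pics/w20.png',p[:,:,::-1])
E
python3 ang.py
```

```text
t 35.85 p [ 0.4422 -0.2216  0.1024] xang -171.62 zdir [ 4.0e-04 -1.7e-03 -1.0e+00] F [ 5.31 -4.36  1.73] gap 0.213 j [-0.464  0.302 -0.44   0.828 -0.001 -0.61 ]
theta 256.0598348525664
t 35.95 p [ 0.4421 -0.2216  0.1024] xang -171.62 zdir [ 4.0e-04 -1.7e-03 -1.0e+00] F [ 5.43 -3.81  0.23] gap 0.214 j [-0.464  0.302 -0.44   0.828 -0.001 -0.61 ]
theta 256.046274228248
```

View pics/t20.png

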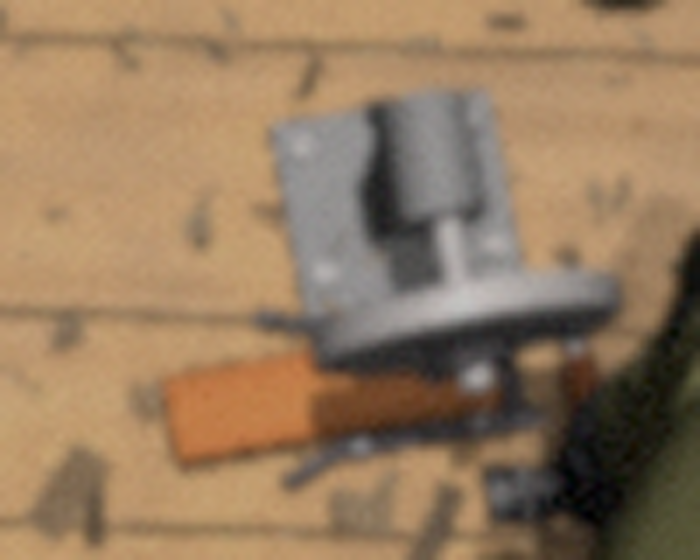

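View pics/w20.png

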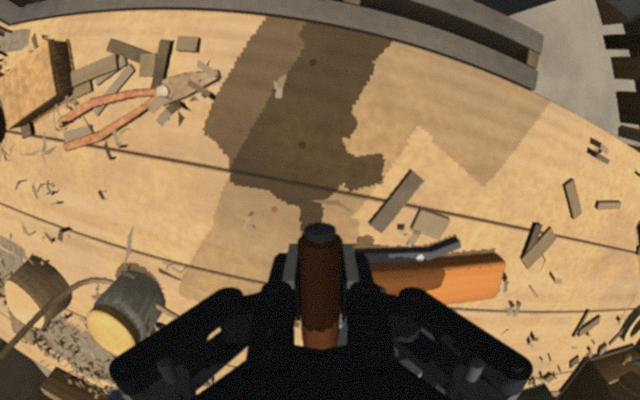

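The bar's free end is unchanged (top crop (164,383)–(180,463)), with its other end at the stop. The handle is held between the pads and the wheel is still. Handing in.

```bash
python3 -c "
from cell import arm
print(arm.sign_off())"
```

```text
the job is handed in; nothing more can be done
None
```

I slid the orange bar along the bench into the slideway until it butted on the stop, where it took 18 N. In the last top view its free end sits at y ≈ 130–131 mm, where it should be when home.

I gripped the handle and turned the wheel a full turn each way, measuring the force while it moved. That put the heavy side straight down with the handle at 254° (counterclockwise turn), 258° (clockwise turn) and 256° from both together. I left the handle gripped at 256.0°, about 36 s in and not moving.

**Checks that disagreed:**
- The fitted weight torque is about 0.166 N m, just below the stated 0.17–0.23. This suggests a small force-sensor offset, which I estimate shifts the angle by about 3–4°, well inside the 20° allowed.
- The wrist camera put the stand about 4–5 mm further along the slideway than the top camera did. The contact force and the views of the bar against the stop settled that the bar is home.
- The bar's point was hidden under the wheel, so I did not see it there directly.

The arm stayed well away from the tape roll, oak block, nail jar and pliers, but I did not measure their positions again at the end.

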